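Load the slide dryer and start it

ROBOT

A 7-joint arm with a two-finger parallel gripper is mounted at the origin on the work surface. World frame = base frame: x ahead of the robot, y to its left, z up, the work surface at z = 0. Lengths are in m, angles in rad, forces in N, time in s.
With the tool pointing down it reaches from about 0.425 to 1.025 m from the base axis. Payload 9.4 kg.
Tool frame: the origin (TCP) lies on the centre line of the jaws, within the pads' length; the fingertips stand 22 mm ahead of it and the grasp point (between the pads) lies 3 mm ahead of it; z points along the fingers, y is the line along which they close (so a half turn about z gives the same grasp; the last joint's range is limited). The gripper opens to 85 mm and grips with 20 to 120 N. Pads are 22 mm wide; open, the fingers measure 114 mm over their backs; the gripper's body (76 mm by 85 mm) begins 54 mm behind the grasp point. The pads swing forward as they close: fully open they stand 13 mm farther back than shut.
Start: joints at [-1.253, 0.599, -0.003, 1.599, 0.002, 0.943, -0.08], TCP at [0.279, 0.669, 0.253] pointing down, gripper open.
Joint ranges: [-2.57, 2.57], [-0.35, 1.97], [-1.29, 1.29], [0.11, 2.56], [-1.05, 4.19], [0.11, 1.86], [-2.63, 2.63]. Speed limits (rad/s): [2.22, 2.22, 3.01, 3.01, 3.14, 3.14, 3.14].

INTERFACE

Orientations are given as a unit quaternion [x, y, z, w].
In Python, from cell import manip gives the robot as it stands.
- The arm moves only by the shell command python3 -m pendant 'ROWS' [FORCE]. ROWS is JSON, a list that holds one entry, the list of rows, each a list of 7 numbers: the turn, a rotation vector about the tool's x, y, z normalised to -1 to 1, where 1 is 30 degrees, then the shift along the tool's x, y, z normalised to -1 to 1, where 1 is 25 cm, then the closure, from -1 (fully open) to 1 (shut). A call has 1 to 12 rows; each row is the pose to reach, as a shift and turn from the pose commanded when the call began, along the tool's axes at that moment; what a row does not reach only later rows make up. A row lasts 1/12 s, in which the tool goes at most 41.7 mm and 7.16 degrees, less where a joint would pass 70% of its speed; a pose out of reach is approached as far as the arm can. A call with a number of a shift or a turn outside -1 to 1 is refused whole. A call with a gripper value outside its range is refused whole. The fingers move at their own pace and stop on an object; FORCE is the grip in N (left out, the last holds). Time passes only in rows, so rows that repeat a pose let the fingers close. It gives the time, the measured TCP pose, the force, the opening and the grip force at its end, in the units of the state.
- manip.get_state(): the state, without advancing time (a new reading comes with each control period).
- manip.snapshot(name): name is "scene" or "top" or "wrist"; returns a dict with "pixels" (400x640x3 uint8, red, green, blue), "fx", "fy", "cx", "cy" (pixels), "eye" and "rotation" of the camera in the world; the wrist camera has in their place "hand_eye" (4x4, takes a point from camera to tool coordinates, whose origin is the TCP and whose axes are the flange's). Camera axes: x right, y down, z forward; pixel columns grow to the right and rows downward; lengths in m; the calibration is good to about 2 mm. A picture is of the moment at which its call begins: read the wrist's pose just before it. There is no depth.
- manip.finish_job(): hands the job in; it is judged then, once.
The state is a dict: "t": time; "q": joint angles; "dq": joint speeds; "tau": joint torques, N m; "eef_pos": TCP position; "tool_rot": TCP orientation; "contact_force": force on the tool from outside, world axes, zero at the start; "wrist_torque": the same for the moment, N m; "width": finger opening in m; "gripper_force": force on a finger pad.
Only numpy, scipy, OpenCV 4.12 (cv2) and the standard library are available. Lean on these libraries where they do the work, as an engineer would, in place of code of your own. Each camera call takes 0.05 s, during which the arm holds its last target. There are 200 camera calls.

TASK

Set the long slide box from the bench gently down, label up, into the empty pocket of the slide dryer's open drawer, and slide the drawer fully shut. Then twist the spring-return start knob on the dryer's sloping panel clockwise to its stop and let it spring back. Leave the short slide box and the jar standing where they are.

Things in the scene. Friction and masses are not known exactly. Their poses are not given: they have to be found in the camera images.
- long_box: The slide box to load: 84 mm long, white plastic box, 34 mm wide (y), 38 mm high, upright with its paper label up; origin at the centre of its underside, x along its length. About 90 g. It stands on the bench
- short_box: Another slide box on the bench, only 56 mm long: white plastic box, 34 mm wide (y), 38 mm high, upright with its paper label up; origin at the centre of its underside, x along its length. Leave it
- jar: Amber jar with a white cap, 54 mm across, 75 mm high, standing on the bench; origin at the centre of its underside. Leave it
- stored_box (a point): A slide box like the long one (84 mm), already in the drawer's left pocket (90 mm to the left of the empty one) and fixed in it; this point is the centre of its underside, x along its length
- dryer: White bench instrument, fixed, 260 mm deep (x). Origin on the bench, 130 mm behind its front; x points to its back. Left part, y 0 to 190 mm: drawer bay, roof 100 mm high. Right part, y -180 to 0: console, front edge 70 mm high, panel rising backwards from it at 40 degrees for 100 mm (level), then an upright housing 250 mm high
- pocket_right (a point): Centre of the empty pocket's floor, moves with the drawer; axes as the dryer. Pocket 96 (x) by 44 mm (y) inside, ribs 4 mm thick, 10 mm high. The tray's side wall, 16 mm above the floor, begins 31 mm to -y; the front panel's (15 mm thick) inner face is 60 mm to -x, its top 57 mm above this floor; floor 23 mm above the bench
- drawer_bar (a point): Middle of the drawer's steel bar handle, 100 mm long along y, 50 mm above the pocket floor and 35 mm in front of the front panel; the panel is 186 mm wide. Pushing the bar or the panel to the dryer's +x shuts the drawer
- drawer (a joint): Opening of the drawer in m: 0 shut, at most 0.15; starts about 0.13 open. Slides along the dryer's x with light friction
- knob_grip (a point): Point on the start knob's axis: black bar grip 40 mm long (x), 12 mm wide (y), 22 mm high on a round skirt; its outer face is 9 mm beyond this point, the panel 24 mm behind. z is the axis, outward, leaning 40 degrees from vertical to the dryer's front. At rest the bar stands 0.5 rad anticlockwise of straight up the slope; the housing rises 32 mm behind the knob's foot
- knob (a joint): Angle of the start knob in rad: 0 at rest, grows clockwise seen from outside, stop at 1.0; the spring (about 0.12 N m at the stop) brings it back
Not all that is in view belongs to the job. Leave any pink look-alike of the long_box alone.

How it is judged:
On the way, in this order (a step that is already met when the one before it is completed fails the run):
1. the long box stands in the empty pocket of the open drawer, let go (x of long_box in the frame of pocket_right between -0.01 and 0.01 m and y of long_box in the frame of pocket_right between -0.008 and 0.008 m and z of long_box in the frame of pocket_right between -0.004 and 0.004 m and angle between long_box's own z axis and vertical below 0.07 rad and angle between the x axis of long_box and the x axis of pocket_right, either way round below 0.2 rad and contact force between the fingers and long_box below 0.2 N and value of joint drawer above 0.08 m), for 0.2 s.
2. the drawer is fully shut with the box in it (x of long_box in the frame of pocket_right between -0.01 and 0.01 m and y of long_box in the frame of pocket_right between -0.008 and 0.008 m and z of long_box in the frame of pocket_right between -0.004 and 0.004 m and angle between long_box's own z axis and vertical below 0.07 rad and angle between the x axis of long_box and the x axis of pocket_right, either way round below 0.2 rad and value of joint drawer below 0.005 m), for 0.2 s.
3. the start knob is turned to its stop, the drawer shut (value of joint knob above 0.93 rad and value of joint drawer below 0.005 m), for 0.1 s.
At the end, for the whole second after the job is handed in: Drawer shut within 5 mm; long box at rest, upright within 4 deg on the right pocket's floor, lengthways, within 10 mm along and 8 mm across of its centre; knob back within 0.08 rad of rest; short box and jar upright, within 30 mm of their starts (all of step 2 and value of joint knob below 0.08 rad and linear speed of long_box below 0.02 m/s and angle between each of short_box, jar's own z axis and vertical below 0.1 rad); the robot touches nothing.
It fails at once if the long box is dropped (falls freely faster than 0.45 m/s) (contact force between anything else and long_box below 0.05 N and linear speed of long_box above 0.45 m/s).
It fails at once if the short box is moved more than 30 mm (distance of short_box from where it was at the start of the episode above 0.03 m).
It fails at once if the jar is moved more than 30 mm (distance of jar from where it was at the start of the episode above 0.03 m).
It also fails if it takes over 72 s, if anything falls off the work surface, if the arm or the gripper's body presses on something with over 40 N, if the wrist force passes 120 N, or if a joint passes its speed limit or range.

## Working session

There is one attempt and no reset: what is moved stays moved. The work goes in short steps, Python scripts to look and compute and a shell command to move; the robot and the scene stay as the last step left them, time stands still between calls to the robot, and variables do not carry over. Pictures are saved under pics/ and viewed, at most 14 in all, crops included, and the job is handed in when it is done.

```bash
ls; mkdir -p pics; cat > h.py <<'E'
import numpy as np,cv2,pickle
from cell import manip
from scipy.spatial.transform import Rotation as R
def grab(n,f):
    s=manip.get_state(); d=dict(manip.snapshot(n)); d['state']=s
    if 'hand_eye' in d:
        T=np.eye(4);T[:3,:3]=R.from_quat(s['tool_rot']).as_matrix();T[:3,3]=s['eef_pos']
        M=T@np.array(d['hand_eye']);d['eye']=M[:3,3];d['rotation']=M[:3,:3]
    pickle.dump(d,open(f'pics/{f}.pkl','wb'));cv2.imwrite(f'pics/{f}.png',d['pixels'][:,:,::-1]);return d
def load(f): return pickle.load(open(f'pics/{f}.pkl','rb'))
def ray(d,u,v):
    r=np.array(d['rotation'])@np.array([(u-d['cx'])/d['fx'],(v-d['cy'])/d['fy'],1]);return np.array(d['eye']),r/np.linalg.norm(r)
def onz(d,u,v,z):
    e,r=ray(d,u,v);return e+r*(z-e[2])/r[2]
def proj(d,p):
    c=np.array(d['rotation']).T@(np.array(p)-np.array(d['eye']));return np.array([d['fx']*c[0]/c[2]+d['cx'],d['fy']*c[1]/c[2]+d['cy']])
def tri(obs):
    A=np.zeros((3,3));b=np.zeros(3)
    for d,u,v in obs:
        e,r=ray(d,u,v);P=np.eye(3)-np.outer(r,r);A+=P;b+=P@e
    return np.linalg.solve(A,b)
E
python3 - <<'E'
from h import *
for n in('scene','top','wrist'):
    d=grab(n,n+'0');print(n,d['eye'],np.round(d['rotation'],3).tolist(),d['fx'],d['cx'],d['cy'])
s=manip.get_state();print(s)
E
```

```text
pics
scene [1.27490956 0.21247188 0.76788924] [0.53, 0.737, -0.333, -0.254] 446.23820358561363 324.71036656671095 197.21944658650568
top [ 0.38855706 -0.0244634   1.38428763] [-0.702, 0.709, -0.05, 0.047] 456.28625130911 318.63516757740933 202.86932717690493
wrist [0.21358706 0.69647237 0.37263975] [[0.384, 0.888, 0.254], [0.923, -0.369, -0.107], [-0.001, 0.276, -0.961]] 285.54670784041366 323.9471936341081 200.78423139500066
{'t': 0.15, 'q': array([-1.2526857 ,  0.59997068, -0.00250676,  1.59993049,  0.0018121 ,
        0.94289954, -0.07977475]), 'dq': array([-1.20902400e-03, -9.37432219e-04, -3.97751505e-04, -2.87952023e-03,
        8.13922324e-05,  3.75110048e-04, -1.51688947e-03]), 'tau': array([ 2.59462468e-03, -7.76990891e+01,  1.56657323e+00, -2.58238077e+01,
        1.24674934e-02,  6.81858612e-03, -2.92372113e-05]), 'eef_pos': array([0.2787638 , 0.66891894, 0.25260025]), 'tool_rot': array([ 1.96096022e-01,  9.80584512e-01, -6.01690346e-04, -4.60050389e-05]), 'contact_force': array([ 0.24717524, -0.18670755,  0.07996721]), 'wrist_torque': array([-0.03265052,  0.04086974,  0.08428252]), 'gripper_force': 0.0, 'width': 0.08560664716306204}
```

View pics/top0.png

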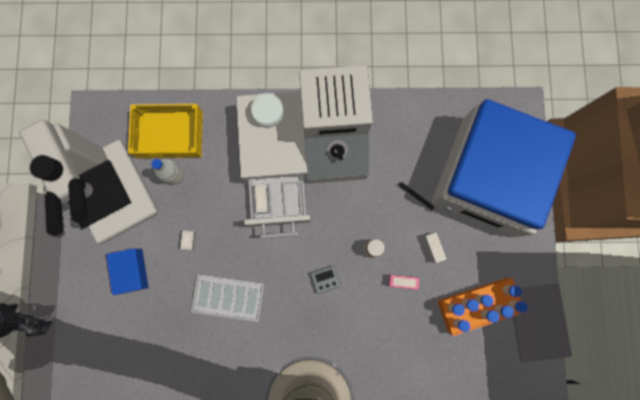

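View pics/scene0.png

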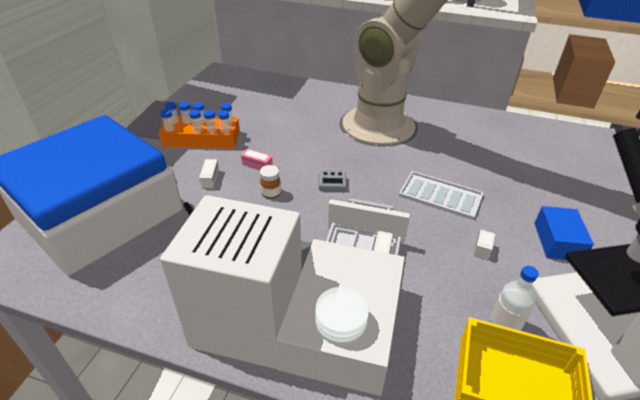

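```bash
sed -i "s/    if 'hand_eye' in d:/    if 'hand_eye' not in d: d['rotation']=R.from_quat(d['rotation']).as_matrix()\n    else:/" h.py
python3 - <<'E'
from h import *
for n in('scene','top'):
    d=grab(n,n+'1')
    im=d['pixels'];hsv=cv2.cvtColor(im,cv2.COLOR_RGB2HSV)
    m=((hsv[...,2]>150)&(hsv[...,1]<50)).astype(np.uint8)
    k,l,st,c=cv2.connectedComponentsWithStats(m)
    for i in range(1,k):
        if st[i,4]>60 :
            x,y=c[i]
            pts=cv2.findContours((l==i).astype(np.uint8),0,1)[0][0]
            r=cv2.minAreaRect(pts);bp=cv2.boxPoints(r)
            z=.038
            w=[onz(d,u,v,z)[:2].round(3).tolist() for u,v in bp]
            if st[i,4]<1000: print(n,c[i].round(1),st[i,4],np.round(r[1],1),onz(d,*r[0],z).round(4),w)
t=load('top1')['pixels'];a=cv2.resize(t[60:245,225:385],None,fx=3.2,fy=3.2,interpolation=cv2.INTER_CUBIC)
cv2.imwrite('pics/c1.png',a[:,:,::-1])
t=load('scene1')['pixels'];a=cv2.resize(t[180:390,150:420],None,fx=2.8,fy=2.8,interpolation=cv2.INTER_CUBIC)
cv2.imwrite('pics/c2.png',a[:,:,::-1])
E
```

```text
scene [380.3  10.1] 343 [34. 50.] [-0.8908 -0.2424  0.038 ] [[-1.098, -0.427], [-1.198, -0.18], [-0.715, -0.086], [-0.634, -0.294]]
scene [ 83.7 206.6] 726 [ 54.4 171. ] [ 0.6786 -0.5708  0.038 ] [[0.692, -0.826], [0.49, -0.463], [0.666, -0.336], [0.835, -0.66]]
scene [356.1 397.3] 103 [ 5. 27.] [0.9215 0.1724 0.038 ] [[0.925, 0.15], [0.91, 0.193], [0.918, 0.195], [0.933, 0.152]]
top [168.6 166.6] 110 [14.3  8.6] [0.6879 0.419  0.038 ] [[0.709, 0.435], [0.711, 0.409], [0.667, 0.403], [0.665, 0.429]]
top [186.6 239.7] 215 [11.2 19.3] [0.4682 0.3587 0.038 ] [[0.442, 0.377], [0.498, 0.373], [0.494, 0.34], [0.438, 0.345]]
top [436.2 247.3] 347 [29.5 11.8] [ 0.4395 -0.3753  0.038 ] [[0.474, -0.345], [0.486, -0.378], [0.405, -0.405], [0.393, -0.372]]
top [376.  247.3] 232 [16. 16.] [ 0.442  -0.1982  0.038 ] [[0.466, -0.175], [0.465, -0.222], [0.418, -0.221], [0.419, -0.174]]
top [404.4 281.9] 153 [21.3  7.1] [ 0.34   -0.2783  0.038 ] [[0.333, -0.246], [0.353, -0.249], [0.347, -0.31], [0.327, -0.308]]
top [  6.2 365.7] 395 [13. 48.] [0.1131 0.8573 0.038 ] [[0.048, 0.87], [0.179, 0.881], [0.179, 0.844], [0.048, 0.834]]
top [322.7 375.7] 828 [71.1 25.3] [ 0.0789 -0.0343  0.038 ] [[0.092, 0.072], [0.153, 0.04], [0.066, -0.14], [0.005, -0.108]]
```

View pics/c1.png

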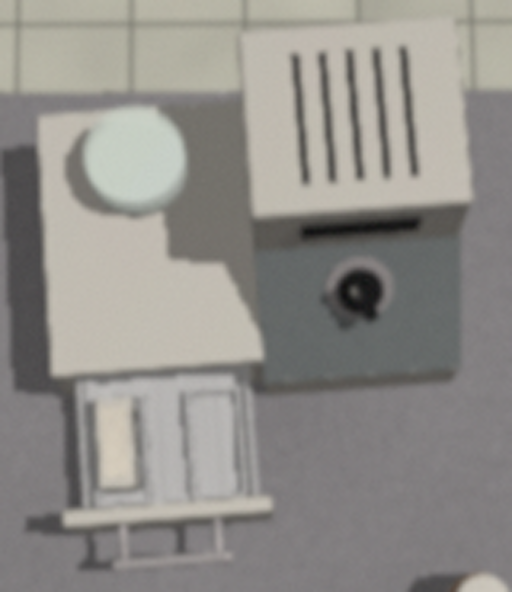

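View pics/c2.png

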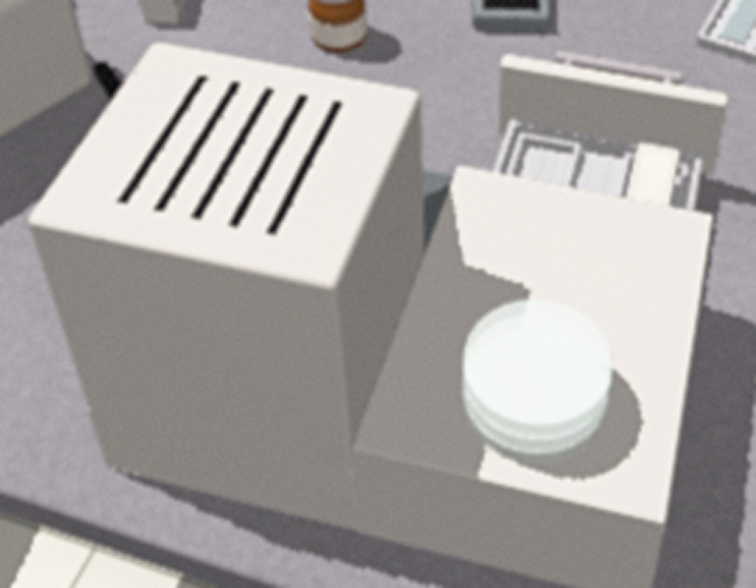

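Top view: long box at (436,247), pink decoy at (404,282), short box at (187,240), jar at (375,248). The dryer's drawer shows the stored box on the left and the empty pocket at crop (212,445). Next I fit the dryer frame.

```bash
cat > fit.py <<'E'
from h import *
from scipy.optimize import least_squares
d=load('top1');s=load('scene1')
f=lambda x,y:(225+(x+.5)/3.2-.5,60+(y+.5)/3.2-.5)
g=lambda x,y:(150+(x+.5)/2.8-.5,180+(y+.5)/2.8-.5)
O=[(d,f(52,376),(-.13,.19,.1)),(d,f(263,360),(-.13,0,.1)),(d,f(38,115),(.13,.19,.1)),(d,f(242,35),(.13,0,.25)),(d,f(455,17),(.13,-.18,.25)),(d,f(470,200),(-.03,-.18,.25)),(d,f(253,216),(-.03,0,.25)),
(s,g(710,215),(-.13,.19,.1)),(s,g(455,168),(-.13,0,.1)),(s,g(663,522),(.13,.19,.1)),(s,g(332,282),(.13,0,.25)),(s,g(36,222),(.13,-.18,.25)),(s,g(155,43),(-.03,-.18,.25)),(s,g(420,94),(-.03,0,.25))]
def W(p,q): c,n=np.cos(p[2]),np.sin(p[2]);return np.array([p[0]+c*q[0]-n*q[1],p[1]+n*q[0]+c*q[1],q[2]])
P=least_squares(lambda p:np.concatenate([proj(c,W(p,q))-np.array(u) for c,u,q in O]),[.7,.05,.05],loss='soft_l1').x
def inv(p,w): c,n=np.cos(p[2]),np.sin(p[2]);a=np.array(w)[:2]-p[:2];return np.array([c*a[0]+n*a[1],-n*a[0]+c*a[1]])
if __name__=='__main__':
    print(P);print(np.array([proj(c,W(P,q))-np.array(u) for c,u,q in O]).round(1).tolist())
    for n,uv,z in[('panelL',(64,520),.08),('panelR',(272,504),.08),('barL',(113,566),.073),('barR',(232,555),.073),('pock',(212,445),.03),('stored',(116,442),.061)]:
        w=onz(d,*f(*uv),z);print(n,w.round(4),inv(P,w).round(4))
    # knob
    hsv=cv2.cvtColor(d['pixels'],cv2.COLOR_RGB2HSV);m=(hsv[...,2]<55);m[:135]=0;m[170:]=0;m[:,:325]=0;m[:,350:]=0
    v,u=np.nonzero(m);r=cv2.minAreaRect(np.c_[u,v].astype(np.float32));print('knob px',u.mean(),v.mean(),len(u),r)
    for q in[.08,.1,.12,.14]:
        w=onz(d,u.mean(),v.mean(),.07+0);
    # intersect with grip plane: panel plane offset outward 33mm (outer face)
    e,rr=ray(d,u.mean(),v.mean())
    for off in(.024,.033):
        n=W([0,0,P[2]],(-np.sin(.698),0,np.cos(.698)));p0=W(P,(-.13,0,.07))+n*off
        w=e+rr*(n@(p0-e))/(n@rr);print(off,w.round(4),inv(P,w).round(4))
    # box in scene view check
    print(proj(s,[.4395,-.3753,.038]),proj(s,[.442,-.198,.075]))
E
python3 fit.py
```

```text
[0.77379319 0.00905015 0.06321915]
[[0.3, 3.5], [0.6, 3.8], [0.3, -1.9], [-0.9, -3.2], [1.1, -2.2], [1.8, -0.6], [-0.2, -0.8], [2.3, -5.1], [3.1, -6.3], [0.4, 1.4], [0.5, 2.3], [-5.3, -1.1], [-0.7, -1.9], [0.9, -1.8]]
panelL [0.5147 0.1821 0.08  ] [-0.2476  0.1891]
panelR [ 0.5275 -0.0044  0.08  ] [-0.2467  0.0022]
barL [0.4736 0.1387 0.073 ] [-0.2914  0.1484]
barR [0.4825 0.032  0.073 ] [-0.2893  0.0413]
pock [0.5889 0.0523 0.03  ] [-0.1818  0.0548]
stored [0.5878 0.1384 0.061 ] [-0.1774  0.1409]
knob px 337.1777777777778 151.4148148148148 135 ((336.7924499511719, 151.22640991210938), (12.362449645996094, 13.186612129211426), 15.945395469665527)
0.024 [ 0.7035 -0.0831  0.1467] [-0.0759 -0.0876]
0.033 [ 0.7011 -0.0827  0.1564] [-0.0784 -0.0869]
[208.65951978 166.60746184] [267.61973873 169.4241534 ]
```

```bash
for v in 115; do sed -i "s/(-.13,.19,.1)/(-.$v,.19,.1)/g;s/(-.13,0,.1)/(-.$v,0,.1)/g" fit.py; python3 fit.py; done
```

```text
[0.77187239 0.00867012 0.06717227]
[[0.3, -0.8], [0.6, -0.7], [0.2, -1.0], [-0.9, -2.5], [1.0, -1.8], [2.0, -0.1], [0.0, -0.0], [1.3, -0.8], [1.1, -2.0], [0.8, -0.1], [1.2, 1.3], [-4.7, -1.7], [-0.6, -2.4], [1.0, -2.5]]
panelL [0.5147 0.1821 0.08  ] [-0.2449  0.1903]
panelR [ 0.5275 -0.0044  0.08  ] [-0.2447  0.0034]
barL [0.4736 0.1387 0.073 ] [-0.2889  0.1498]
barR [0.4825 0.032  0.073 ] [-0.2872  0.0427]
pock [0.5889 0.0523 0.03  ] [-0.1796  0.0558]
stored [0.5878 0.1384 0.061 ] [-0.1749  0.1418]
knob px 337.1777777777778 151.4148148148148 135 ((336.7924499511719, 151.22640991210938), (12.362449645996094, 13.186612129211426), 15.945395469665527)
0.024 [ 0.7033 -0.0831  0.1478] [-0.0746 -0.0869]
0.033 [ 0.7008 -0.0826  0.1575] [-0.0771 -0.0863]
[208.65951978 166.60746184] [267.61973873 169.4241534 ]
```

```bash
cat > go.py <<'E'
# go.py x y z yawdeg(tool y) [tilt deg, toward dryer +x dir]: prints rows for the next call
import sys
from h import *
from fit import P
a=[float(v) for v in sys.argv[1:]]
s=manip.get_state();R0=R.from_quat(s['tool_rot'])
def target(yaw,tilt=0):
    y=np.radians(yaw);ty=np.array([np.cos(y),np.sin(y),0]);z=np.array([0,0,-1.]);x=np.cross(ty,z)
    M=R.from_matrix(np.c_[x,ty,z])
    ax=np.array([-np.sin(P[2]),np.cos(P[2]),0])
    return R.from_rotvec(-ax*np.radians(tilt))*M
T=target(*a[3:])
rv=np.degrees((R0.inv()*T).as_rotvec())/30;sh=R0.inv().apply(np.array(a[:3])-s['eef_pos'])/.25
print('t',round(s['t'],2),'pos',s['eef_pos'].round(4),'F',s['contact_force'].round(1),'full rv',rv.round(3),'sh',sh.round(3))
rv/=max(1,abs(rv).max());sh/=max(1,abs(sh).max())
print('row',np.r_[rv,sh].round(3).tolist(),'nrows>',max(np.linalg.norm(sh)*.25/.0417,np.linalg.norm(rv)*30/7.16).round(1))
E
python3 go.py .5 .3 .26 -10
```

```text
t 0.25 pos [0.2788 0.669  0.2528] F [-0.9 -0.   0.4] full rv [-1.000e-03  1.000e-03  2.579e+00] sh [-1.384 -1.022 -0.028]
row [-0.0, 0.0, 1.0, -1.0, -0.739, -0.02] nrows> 7.5
```

```bash
python3 -m pendant '[[[0,0,1,-1,-0.74,-0.02,-1],[0,0,1,-1,-0.74,-0.02,-1],[0,0,1,-1,-0.74,-0.02,-1],[0,0,1,-1,-0.74,-0.02,-1],[0,0,1,-1,-0.74,-0.02,-1],[0,0,1,-1,-0.74,-0.02,-1],[0,0,1,-1,-0.74,-0.02,-1],[0,0,1,-1,-0.74,-0.02,-1],[0,0,1,-1,-0.74,-0.02,-1]]]'; python3 go.py .52 .05 .26 -30
```

```text
t: 1.0
eef_pos: [0.4419, 0.3968, 0.2588]
tool_rot: [0.447, 0.895, -0.0, 0.001]
contact_force: [0.6, -0.0, 0.1]
width: 0.0854
gripper_force: 0.0
t 1.0 pos [0.4419 0.3968 0.2588] F [ 0.6 -0.   0.1] full rv [0.003 0.004 2.231] sh [-1.296 -0.584 -0.002]
row [0.001, 0.002, 1.0, -1.0, -0.45, -0.001] nrows> 6.6
```

```bash
python3 -m pendant '[[[0,0,1,-1,-0.45,0,-1],[0,0,1,-1,-0.45,0,-1],[0,0,1,-1,-0.45,0,-1],[0,0,1,-1,-0.45,0,-1],[0,0,1,-1,-0.45,0,-1],[0,0,1,-1,-0.45,0,-1],[0,0,1,-1,-0.45,0,-1],[0,0,1,-1,-0.45,0,-1]]]'; python3 go.py .52 -.15 .26 -45
```

```text
t: 1.67
eef_pos: [0.5018, 0.1302, 0.2588]
tool_rot: [0.663, 0.749, -0.0, 0.001]
contact_force: [0.4, 0.6, 0.0]
width: 0.0852
gripper_force: 0.0
t 1.67 pos [0.5018 0.1302 0.2588] F [0.4 0.6 0. ] full rv [0.003 0.002 1.733] sh [-1.121 -0.064 -0.003]
row [0.002, 0.001, 1.0, -1.0, -0.057, -0.003] nrows> 6.0
```

```bash
python3 -c "
from h import *
d=grab('wrist','w1')
import fit;print(proj(d,fit.W(fit.P,(-.18,.053,.023))),proj(d,fit.W(fit.P,(-.077,-.087,.15))))"; python3 -m pendant '[[[0,0,1,-1,-0.06,0,-1],[0,0,1,-1,-0.06,0,-1],[0,0,1,-1,-0.06,0,-1],[0,0,1,-1,-0.06,0,-1],[0,0,1,-1,-0.06,0,-1],[0,0,1,-1,-0.06,0,-1],[0,0,1,-1,-0.06,0,-1]]]'; python3 go.py .4395 -.375 .22 -71.7
```

```text
[380.41424555 242.71933395] [484.91833391 417.61406734]
t: 2.3
eef_pos: [0.5185, -0.1214, 0.259]
tool_rot: [0.834, 0.552, -0.0, 0.002]
contact_force: [0.4, -0.1, 0.4]
width: 0.0855
gripper_force: 0.0
t 2.3 pos [ 0.5185 -0.1214  0.259 ] F [ 0.4 -0.1  0.4] full rv [0.008 0.002 1.622] sh [-1.057  0.106  0.159]
row [0.005, 0.001, 1.0, -1.0, 0.1, 0.15] nrows> 6.1
```

View pics/w1.png

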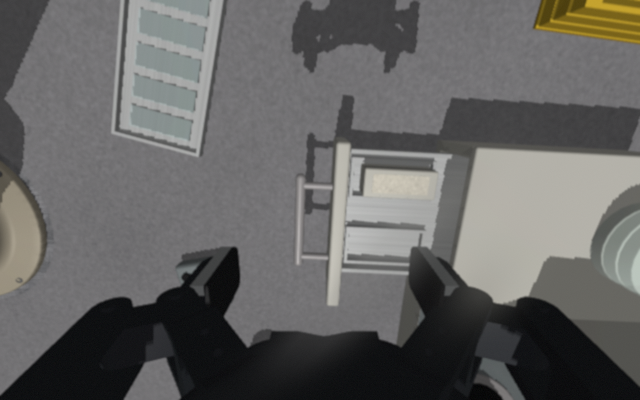

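```bash
python3 -m pendant '[[[0,0,1,-1,0.1,0.15,-1],[0,0,1,-1,0.1,0.15,-1],[0,0,1,-1,0.1,0.15,-1],[0,0,1,-1,0.1,0.15,-1],[0,0,1,-1,0.1,0.15,-1],[0,0,1,-1,0.1,0.15,-1],[0,0,1,-1,0.1,0.15,-1],[0,0,1,-1,0.1,0.15,-1]]]'; python3 go.py .4395 -.375 .22 -71.7; python3 - <<'E'
from h import *
import fit
d=load('w1')
for n,u,v,z in[('s1',364,168,.061),('s2',438,170,.061),('s3',434,199,.061),('s4',362,197,.061),('PLo',336,142,.08),('PLi',350,142,.08),('PRo',327,304,.08),('PRi',339,304,.08),('barL',300,177,.073),('barR',298,264,.073),('roofFL',477,147,.1)]:
    w=onz(d,u,v,z);print(n,w.round(4),fit.inv(fit.P,w).round(4))
d=grab('wrist','w2')
hsv=cv2.cvtColor(d['pixels'],cv2.COLOR_RGB2HSV);m=((hsv[...,2]>150)&(hsv[...,1]<60)).astype(np.uint8)
k,l,st,c=cv2.connectedComponentsWithStats(m)
for i in range(1,k):
    if st[i,4]>300:
        r=cv2.minAreaRect(cv2.findContours((l==i).astype(np.uint8),0,1)[0][0]);print(st[i],r,[onz(d,u,v,.038)[:2].round(4).tolist() for u,v in cv2.boxPoints(r)],onz(d,*r[0],.038).round(4))
E
```

```text
t: 2.97
eef_pos: [0.4447, -0.3564, 0.2203]
tool_rot: [0.948, 0.319, -0.0, 0.0]
contact_force: [1.1, 0.3, -0.1]
width: 0.0853
gripper_force: 0.0
t 2.97 pos [ 0.4447 -0.3564  0.2203] F [ 1.1  0.3 -0.1] full rv [0.    0.001 0.63 ] sh [-0.061  0.047  0.001]
row [0.0, 0.001, 0.63, -0.061, 0.047, 0.001] nrows> 2.6
s1 [0.5441 0.153  0.061 ] [-0.2176  0.1593]
s2 [0.6271 0.1609 0.061 ] [-0.1343  0.1616]
s3 [0.6303 0.1272 0.061 ] [-0.1333  0.1278]
s4 [0.5472 0.1195 0.061 ] [-0.2167  0.1256]
PLo [0.5081 0.1789 0.08  ] [-0.2518  0.1876]
PLi [0.5224 0.1807 0.08  ] [-0.2374  0.1884]
PRo [ 0.5231 -0.014   0.08  ] [-0.2498 -0.0059]
PRi [ 0.5375 -0.0122  0.08  ] [-0.2352 -0.0051]
barL [0.4746 0.1366 0.073 ] [-0.288   0.1476]
barR [0.4826 0.0317 0.073 ] [-0.287   0.0424]
roofFL [0.6427 0.1922 0.1   ] [-0.1165  0.1918]
[284  10  44  44 645] ((304.8648681640625, 30.810810089111328), (42.41494369506836, 41.09974670410156), 9.462321281433105) [[0.5269, -0.2409], [0.5584, -0.2266], [0.5773, -0.2608], [0.5463, -0.2764]] [ 0.5525 -0.251   0.038 ]
[ 261   76  111   96 2651] ((311.8575439453125, 132.8732604980
[... 849 characters left out ...]
46  0.038 ]
[  70  179   83   69 2031] ((110.2707290649414, 216.26341247558594), (64.18574523925781, 81.29728698730469), 77.90524291992188) [[0.2658, -0.1347], [0.3352, -0.1949], [0.2789, -0.2412], [0.2039, -0.1778]] [ 0.2722 -0.1867  0.038 ]
[ 184  191   57   51 1121] ((212.36207580566406, 216.3868408203125), (60.00238800048828, 18.930387496948242), 39.36931610107422) [[0.3333, -0.2448], [0.3558, -0.2469], [0.3489, -0.3111], [0.3254, -0.3099]] [ 0.341  -0.2776  0.038 ]
[138 359  34  30 435] ((153.61766052246094, 374.4706115722656), (25.46624183654785, 32.49977493286133), 75.96376037597656) [[0.1002, -0.3044], [0.1366, -0.3312], [0.1053, -0.3577], [0.0675, -0.3303]] [ 0.1027 -0.3308  0.038 ]
```

View pics/w2.png

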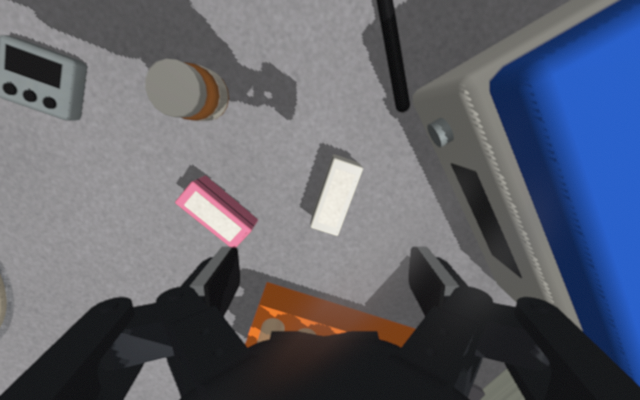

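```bash
python3 - <<'E'
from h import *
d=load('w2')
h=cv2.cvtColor(d['pixels'],cv2.COLOR_RGB2HSV);m=((h[...,2]>190)&(h[...,1]<60)).astype(np.uint8);m[:150]=0;m[240:]=0;m[:,:300]=0;m[:,370:]=0
r=cv2.minAreaRect(max(cv2.findContours(m,0,1)[0],key=cv2.contourArea));b=cv2.boxPoints(r);print(b.round(1).tolist())
w=np.array([onz(d,u,v,.038) for u,v in b]);print(w.round(4).tolist(),w.mean(0))
for i in range(4): e=w[(i+1)%4]-w[i];print(np.linalg.norm(e).round(4),np.degrees(np.arctan2(e[1],e[0])).round(1))
E
python3 go.py .4395 -.376 .12 -71.7
```

```text
[[310.3999938964844, 227.10000610351562], [334.3999938964844, 158.10000610351562], [362.70001220703125, 167.89999389648438], [338.70001220703125, 236.89999389648438]]
[[0.3969, -0.3724, 0.038], [0.4748, -0.3464, 0.038], [0.4848, -0.3769, 0.038], [0.4068, -0.4054, 0.038]] [ 0.44084773 -0.37525223  0.038     ]
0.0821 18.5
0.0321 -71.9
0.083 -159.9
0.0344 106.7
t 3.02 pos [ 0.4456 -0.3544  0.2204] F [ 0.5  0.3 -0.3] full rv [-0.002 -0.     0.635] sh [-0.072  0.054  0.401]
row [-0.002, -0.0, 0.635, -0.072, 0.054, 0.401] nrows> 2.7
```

```bash
python3 -m pendant '[[[0,0,0.64,-0.075,0.06,0.4,-1],[0,0,0.64,-0.075,0.06,0.4,-1],[0,0,0.64,-0.075,0.06,0.4,-1],[0,0,0.64,-0.075,0.06,0.4,-1],[0,0,0.64,-0.075,0.06,0.4,-1],[0,0,0.64,-0.075,0.06,0.4,-1],[0,0,0.64,-0.075,0.06,0.4,-1]]]'; python3 go.py .440 -.3755 .04 -71.2
```

```text
t: 3.6
eef_pos: [0.4407, -0.3776, 0.1225]
tool_rot: [0.987, 0.16, 0.001, 0.001]
contact_force: [-0.1, -0.4, -0.2]
width: 0.0853
gripper_force: 0.0
t 3.6 pos [ 0.4407 -0.3776  0.1225] F [-0.1 -0.4 -0.2] full rv [ 0.003 -0.004 -0.013] sh [-0.001 -0.009  0.33 ]
row [0.003, -0.004, -0.013, -0.001, -0.009, 0.33] nrows> 2.0
```

```bash
python3 -m pendant '[[[0,0,0,0,-0.009,0.2,-1],[0,0,0,0,-0.009,0.33,-1],[0,0,0,0,-0.009,0.33,-1],[0,0,0,0,-0.009,0.33,-1],[0,0,0,0,-0.009,0.33,-1],[0,0,0,0,-0.009,0.33,-1]]]'; python3 go.py .440 -.3755 .04 -71.2
```

```text
t: 4.1
eef_pos: [0.4395, -0.377, 0.0409]
tool_rot: [0.987, 0.158, 0.001, 0.001]
contact_force: [0.3, 0.4, -0.0]
width: 0.0855
gripper_force: 0.0
t 4.1 pos [ 0.4395 -0.377   0.0409] F [ 0.3  0.4 -0. ] full rv [ 0.006 -0.004 -0.02 ] sh [ 0.004 -0.005  0.003]
row [0.006, -0.004, -0.02, 0.004, -0.005, 0.003] nrows> 0.1
```

```bash
python3 -m pendant '[[[0,0,-0.02,0.004,-0.005,0.003,0.2],[0,0,-0.02,0.004,-0.005,0.003,1],[0,0,-0.02,0.004,-0.005,0.003,1],[0,0,-0.02,0.004,-0.005,0.003,1],[0,0,-0.02,0.004,-0.005,0.003,1],[0,0,-0.02,0.004,-0.005,0.003,1],[0,0,-0.02,0.004,-0.005,0.003,1],[0,0,-0.02,0.004,-0.005,0.003,1],[0,0,-0.02,0.004,-0.005,0.003,1],[0,0,-0.02,0.004,-0.005,0.003,1]]]' 30
```

```text
t: 4.93
eef_pos: [0.4394, -0.3747, 0.0382]
tool_rot: [0.987, 0.163, 0.0, 0.0]
contact_force: [0.2, 1.9, 7.3]
width: 0.0336
gripper_force: 30.1
```

```bash
python3 -m pendant '[[[0,0,0,0,0,-0.05,1],[0,0,0,0,0,-0.15,1],[0,0,0,0,0,-0.3,1],[0,0,0,0,0,-0.45,1],[0,0,0,0,0,-0.6,1],[0,0,0,0,0,-0.65,1],[0,0,0,0,0,-0.65,1],[0,0,0,0,0,-0.65,1]]]'; python3 go.py .50 -.14 .2 -85.7
```

```text
t: 5.6
eef_pos: [0.4394, -0.3742, 0.2003]
tool_rot: [0.987, 0.163, 0.001, 0.0]
contact_force: [-0.8, 0.0, -1.1]
width: 0.0335
gripper_force: 30.4
t 5.6 pos [ 0.4394 -0.3742  0.2003] F [-0.8  0.  -1.1] full rv [ 0.001 -0.002  0.484] sh [ 0.532 -0.809  0.001]
row [0.001, -0.002, 0.484, 0.532, -0.809, 0.001] nrows> 5.8
```

```bash
python3 -m pendant '[[[0,0,0.05,0.05,-0.08,0,1],[0,0,0.1,0.13,-0.2,0,1],[0,0,0.24,0.26,-0.4,0,1],[0,0,0.4,0.4,-0.6,0,1],[0,0,0.48,0.47,-0.7,0,1],[0,0,0.48,0.52,-0.79,0,1],[0,0,0.48,0.53,-0.81,0,1],[0,0,0.48,0.53,-0.81,0,1],[0,0,0.48,0.53,-0.81,0,1],[0,0,0.48,0.53,-0.81,0,1]]]'; python3 go.py .593 .0493 .2 -85.7
```

```text
t: 6.43
eef_pos: [0.4987, -0.1409, 0.1992]
tool_rot: [0.999, 0.038, -0.001, 0.0]
contact_force: [0.4, -1.0, -0.5]
width: 0.0336
gripper_force: 30.4
t 6.43 pos [ 0.4987 -0.1409  0.1992] F [ 0.4 -1.  -0.5] full rv [0.001 0.003 0.001] sh [ 0.434 -0.73  -0.004]
row [0.001, 0.003, 0.001, 0.434, -0.73, -0.004] nrows> 5.1
```

```bash
python3 - <<'E'
from h import *
d=grab('wrist','w3');s=d['state'];p=np.array([.593,.0493,.023])
for t in([.4987,-.14,.2],[.593,.0493,.2],[.56,-.03,.2],[.56,-.03,.26],[.5,.05,.22],[.55,.05,.25],[.45,.05,.2]):
    e=d.copy();e['eye']=d['eye']+np.array(t)-s['eef_pos'];print(t,proj(e,p),proj(e,[.5875,.1393,.061]))
print(d['eye']-s['eef_pos'],d['rotation'].round(2).tolist())
E
```

```text
[0.4987, -0.14, 0.2] [135.75491561  76.55574271] [-1.83355738 68.15923146]
[0.593, 0.0493, 0.2] [324.47431654 186.47815209] [228.34458828 194.22668912]
[0.56, -0.03, 0.2] [250.07705387 149.57519067] [139.20822424 152.32839372]
[0.56, -0.03, 0.26] [262.15716555 144.64681809] [173.05593775 146.31477647]
[0.5, 0.05, 0.22] [331.90240756  95.64156472] [234.57645197  90.7096411 ]
[0.55, 0.05, 0.25] [327.7002939  142.04218959] [243.47221694 143.45113439]
[0.45, 0.05, 0.2] [336.99835519  36.93664001] [226.49606296  21.78728178]
[0.06837386 0.00607649 0.12005463] [[0.08, -0.96, -0.27], [-1.0, -0.07, -0.02], [0.0, 0.27, -0.96]]
```

```bash
python3 -m pendant '[[[0,0,0,0,-0.1,-0.02,1],[0,0,0,0,-0.25,-0.08,1],[0,0,0,0,-0.4,-0.08,1],[0,0,0,0,-0.55,-0.08,1],[0,0,0,0,-0.7,-0.08,1],[0,0,0,0.06,-0.76,-0.08,1],[0,0,0,0.06,-0.76,-0.08,1],[0,0,0,0.06,-0.76,-0.08,1],[0,0,0,0.06,-0.76,-0.08,1]]]'; python3 -c "
from h import *
d=grab('wrist','w4');print(d['state']['eef_pos'])
cv2.imwrite('pics/c4.png',cv2.resize(d['pixels'][0:230,150:480],None,fx=2.4,fy=2.4,interpolation=cv2.INTER_CUBIC)[:,:,::-1])"
```

```text
t: 7.23
eef_pos: [0.4996, 0.0486, 0.22]
tool_rot: [0.999, 0.037, -0.0, 0.0]
contact_force: [-0.5, 0.2, -1.3]
width: 0.0333
gripper_force: 30.5
[0.49961261 0.04855785 0.21997249]
```

View pics/c4.png

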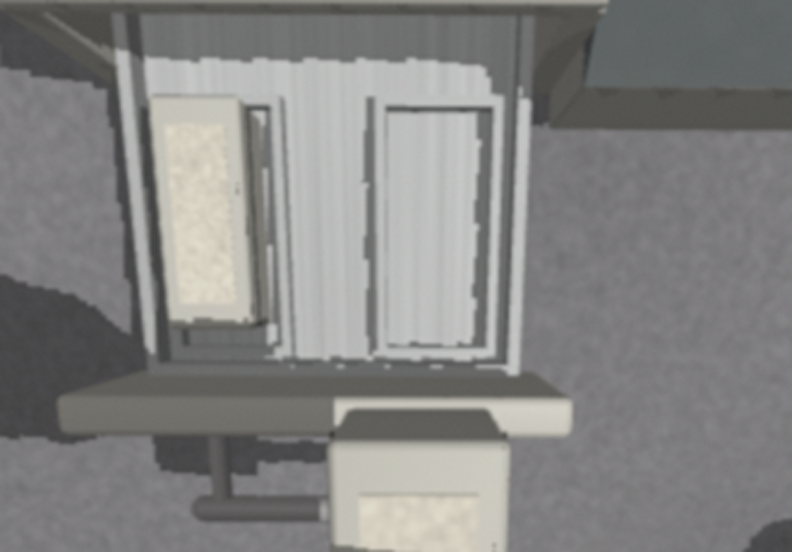

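```bash
python3 - <<'E'
from h import *
d=load('w4');g=lambda x,y:(150+(x+.5)/2.4-.5,(y+.5)/2.4-.5)
def q(L,z):
    w=np.array([onz(d,*g(*p),z) for p in L]);print(w.mean(0).round(4),[np.linalg.norm(w[(i+1)%4]-w[i]).round(4) for i in range(4)],[np.degrees(np.arctan2(*(w[(i+1)%4]-w[i])[1::-1])).round(1) for i in range(4)])
q([(373,97),(503,95),(498,359),(370,358)],.033)
q([(386,108),(491,106),(488,347),(383,347)],.033)
q([(150,96),(240,96),(252,321),(167,322)],.061)
q([(333,440),(508,440),(508,440),(333,440)],.22)
E
python3 go.py .593 .049 .13 -85.7
```

```text
[0.5907 0.0484 0.033 ] [np.float64(0.0522), np.float64(0.1048), np.float64(0.0567), np.float64(0.1037)] [np.float64(-84.9), np.float64(-175.0), np.float64(93.8), np.float64(2.5)]
[0.5913 0.048  0.033 ] [np.float64(0.0423), np.float64(0.0956), np.float64(0.0463), np.float64(0.0949)] [np.float64(-84.7), np.float64(-174.9), np.float64(94.3), np.float64(2.7)]
[0.5893 0.1381 0.061 ] [np.float64(0.0328), np.float64(0.08), np.float64(0.0337), np.float64(0.0804)] [np.float64(-85.7), np.float64(-176.4), np.float64(94.9), np.float64(3.0)]
[0.5419 0.052  0.22  ] [np.float64(0.0313), np.float64(0.0), np.float64(0.0313), np.float64(0.0)] [np.float64(-85.8), np.float64(0.0), np.float64(94.2), np.float64(0.0)]
t 7.28 pos [0.4995 0.0483 0.2201] F [-0.2  0.1 -0.3] full rv [ 0.001  0.    -0.003] sh [0.373 0.025 0.36 ]
row [0.001, 0.0, -0.003, 0.373, 0.025, 0.36] nrows> 3.1
```

```bash
python3 -m pendant '[[[0,0,0,0.08,0,0.05,1],[0,0,0,0.2,0.01,0.1,1],[0,0,0,0.32,0.02,0.2,1],[0,0,0,0.367,0.024,0.28,1],[0,0,0,0.367,0.024,0.36,1],[0,0,0,0.367,0.024,0.36,1],[0,0,0,0.367,0.024,0.36,1],[0,0,0,0.367,0.024,0.36,1]]]'; python3 go.py .5915 .0485 .068 -85.7
```

```text
t: 7.95
eef_pos: [0.5915, 0.0499, 0.1311]
tool_rot: [0.999, 0.037, 0.0, 0.0]
contact_force: [-0.3, 0.6, -0.3]
width: 0.0333
gripper_force: 30.4
t 7.95 pos [0.5915 0.0499 0.1311] F [-0.3  0.6 -0.3] full rv [ 0.    -0.001 -0.002] sh [-0.001  0.006  0.252]
row [0.0, -0.001, -0.002, -0.001, 0.006, 0.252] nrows> 1.5
```

```bash
python3 -m pendant '[[[0,0,0,0,0.006,0.06,1],[0,0,0,0,0.006,0.12,1],[0,0,0,0,0.006,0.18,1],[0,0,0,0,0.006,0.22,1],[0,0,0,0,0.006,0.25,1],[0,0,0,0,0.006,0.252,1],[0,0,0,0,0.006,0.252,1],[0,0,0,0,0.006,0.252,1]]]'; python3 go.py .5915 .0485 .061 -85.7
```

```text
t: 8.62
eef_pos: [0.5922, 0.0498, 0.0678]
tool_rot: [0.999, 0.038, 0.001, -0.0]
contact_force: [0.4, 0.1, -0.1]
width: 0.0333
gripper_force: 30.5
t 8.62 pos [0.5922 0.0498 0.0678] F [ 0.4  0.1 -0.1] full rv [ 0.    -0.002  0.002] sh [-0.003  0.005  0.027]
row [0.0, -0.002, 0.002, -0.003, 0.005, 0.027] nrows> 0.2
```

```bash
python3 -m pendant '[[[0,0,0,-0.003,0.005,0.008,1],[0,0,0,-0.003,0.005,0.012,1],[0,0,0,-0.003,0.005,0.016,1],[0,0,0,-0.003,0.005,0.02,1],[0,0,0,-0.003,0.005,0.024,1],[0,0,0,-0.003,0.005,0.026,1],[0,0,0,-0.003,0.005,0.026,1],[0,0,0,-0.003,0.005,0.026,1]]]'
```

```text
t: 9.28
eef_pos: [0.5917, 0.0487, 0.0612]
tool_rot: [0.999, 0.038, 0.001, -0.0]
contact_force: [-0.9, 0.2, 7.0]
width: 0.0331
gripper_force: 31.4
```

```bash
python3 -m pendant '[[[0,0,0,0,0,0,0.18],[0,0,0,0,0,0,0.12],[0,0,0,0,0,0,0.05],[0,0,0,0,0,0,0],[0,0,0,0,0,0,0],[0,0,0,0,0,0,0],[0,0,0,0,0,-0.02,0],[0,0,0,0,0,-0.06,0],[0,0,0,0,0,-0.12,0],[0,0,0,0,0,-0.2,0],[0,0,0,0,0,-0.32,0],[0,0,0,0,0,-0.4,0]]]'; python3 go.py .5 .05 .22 -85.7;
```

```text
t: 10.28
eef_pos: [0.5914, 0.0481, 0.1633]
tool_rot: [0.999, 0.038, 0.001, 0.0]
contact_force: [0.4, 0.7, 0.8]
width: 0.0424
gripper_force: 0.0
t 10.28 pos [0.5914 0.0481 0.1633] F [0.4 0.7 0.8] full rv [ 0.001 -0.002  0.001] sh [-0.364 -0.035 -0.227]
row [0.001, -0.002, 0.001, -0.364, -0.035, -0.227] nrows> 2.6
```

```bash
python3 -m pendant '[[[0,0,0,-0.1,0,-0.1,0],[0,0,0,-0.36,-0.03,-0.23,0],[0,0,0,-0.36,-0.03,-0.23,0.5],[0,0,0,-0.36,-0.03,-0.23,1],[0,0,0,-0.36,-0.03,-0.23,1],[0,0,0,-0.36,-0.03,-0.23,1],[0,0,0,-0.36,-0.03,-0.23,1]]]'; python3 -c "
from h import *
d=grab('wrist','w5');print(d['state']['eef_pos'])
cv2.imwrite('pics/c5.png',cv2.resize(d['pixels'][0:230,150:480],None,fx=2.4,fy=2.4,interpolation=cv2.INTER_CUBIC)[:,:,::-1])"; python3 go.py .433 .081 .16 -85.7
```

```text
t: 10.87
eef_pos: [0.5018, 0.0494, 0.2181]
tool_rot: [0.999, 0.038, 0.0, 0.0]
contact_force: [0.1, 1.1, -0.3]
width: -0.0001
gripper_force: 0.0
[0.50180023 0.04937997 0.21813629]
t 10.92 pos [0.5017 0.0492 0.2179] F [-0.9  0.1 -0.5] full rv [ 0.001 -0.001  0.003] sh [-0.264 -0.148  0.231]
row [0.001, -0.001, 0.003, -0.264, -0.148, 0.231] nrows> 2.3
```

View pics/c5.png

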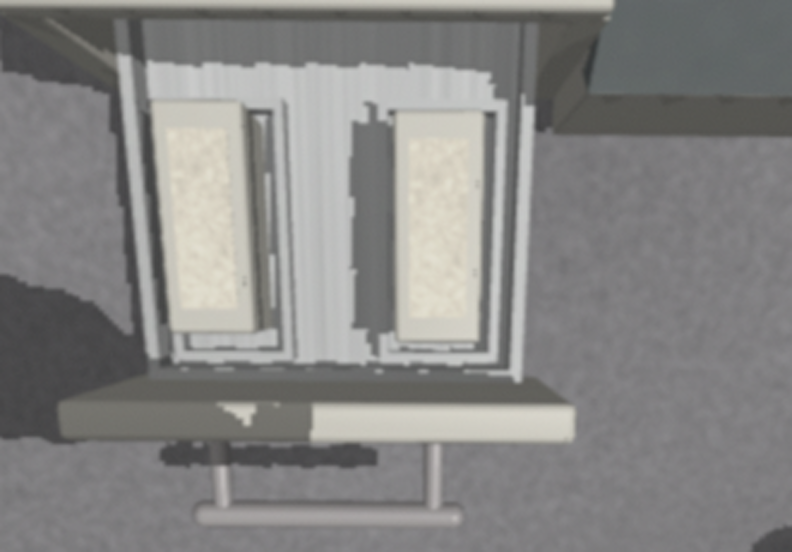

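```bash
python3 -m pendant '[[[0,0,0,-0.12,-0.06,0,1],[0,0,0,-0.264,-0.15,0,1],[0,0,0,-0.264,-0.15,0.1,1],[0,0,0,-0.264,-0.15,0.23,1],[0,0,0,-0.264,-0.15,0.4,1],[0,0,0,-0.264,-0.15,0.56,1],[0,0,0,-0.264,-0.15,0.56,1],[0,0,0,-0.264,-0.15,0.56,1]]]'; python3 -c "
from h import *
d=load('w5');g=lambda x,y:(150+(x+.5)/2.4-.5,(y+.5)/2.4-.5)
print(onz(d,*g(197,515),.073),onz(d,*g(461,516),.073))"; python3 go.py .463 .083 .077 -85.7
```

```text
t: 11.58
eef_pos: [0.4318, 0.0801, 0.0767]
tool_rot: [0.999, 0.037, -0.002, 0.0]
contact_force: [0.3, -0.8, 0.5]
width: -0.0001
gripper_force: 0.0
[0.47469795 0.13834633 0.073     ] [0.48255369 0.03100543 0.073     ]
t 11.58 pos [0.4318 0.0801 0.0767] F [ 0.3 -0.8  0.5] full rv [-0.     0.009 -0.004] sh [ 0.125 -0.002 -0.002]
row [-0.0, 0.009, -0.004, 0.125, -0.002, -0.002] nrows> 0.8
```

```bash
python3 -m pendant '[[[0,0,0,0.06,0,0,1],[0,0,0,0.1,0,0,1],[0,0,0,0.12,0,0,1],[0,0,0,0.14,0,0,1],[0,0,0,0.17,0,0,1],[0,0,0,0.2,0,0,1],[0,0,0,0.24,0,0,1],[0,0,0,0.28,0,0,1],[0,0,0,0.32,0,0,1],[0,0,0,0.36,0,0,1],[0,0,0,0.4,0,0,1],[0,0,0,0.43,0,0,1]]]';python3 -m pendant '[[[0,0,0,0.03,0,0,1],[0,0,0,0.06,0,0,1],[0,0,0,0.09,0,0,1],[0,0,0,0.12,0,0,1],[0,0,0,0.14,0,0,1],[0,0,0,0.16,0,0,1],[0,0,0,0.17,0,0,1],[0,0,0,0.18,0,0,1],[0,0,0,0.18,0,0,1]]]'
```

```text
t: 12.58
eef_pos: [0.5409, 0.0899, 0.078]
tool_rot: [0.999, 0.038, 0.0, 0.0]
contact_force: [-1.1, -0.4, 1.5]
width: 0.0001
gripper_force: 1.0
t: 13.33
eef_pos: [0.5834, 0.0931, 0.0779]
tool_rot: [0.999, 0.038, -0.001, -0.0]
contact_force: [-4.0, -1.8, 2.1]
width: -0.0
gripper_force: 2.0
```

```bash
python3 -m pendant '[[[0,0,0,0.01,0,0,1],[0,0,0,0.02,0,0,1],[0,0,0,0.028,0,0,1],[0,0,0,0.036,0,0,1],[0,0,0,0.036,0,0,1]]]'
```

```text
t: 13.75
eef_pos: [0.584, 0.0931, 0.0775]
tool_rot: [0.999, 0.038, -0.008, -0.002]
contact_force: [-30.1, -4.8, 25.1]
width: 0.0001
gripper_force: 15.7
```

```bash
python3 -m pendant '[[[0,0,0,-0.06,0,0,1],[0,0,0,-0.16,0,0,1],[0,0,0,-0.24,0,-0.1,1],[0,0,0,-0.3,0,-0.3,1],[0,0,0,-0.3,0,-0.6,1],[0,0,0,-0.3,0,-0.6,1],[0,0,0,-0.3,0,-0.6,1]]]'; python3 -c "
from h import *
d=grab('wrist','w6');print(d['state']['eef_pos']); t=grab('top','t6')['pixels']
a=d['pixels'][0:210,120:560];b=cv2.resize(t[130:230,225:385],(448,280))
a=cv2.resize(a,(700,334));b=cv2.resize(b,(700,262)[::1]) if 0 else cv2.resize(t[140:220,230:370],(457,261))
c=np.zeros((596,700,3),np.uint8);c[:334]=a;c[335:,:457]=b
cv2.imwrite('pics/c6.png',c[:,:,::-1])"
```

```text
t: 14.33
eef_pos: [0.521, 0.0878, 0.2341]
tool_rot: [0.999, 0.038, 0.004, -0.001]
contact_force: [1.4, 1.1, 0.0]
width: 0.0004
gripper_force: 0.0
[0.52103532 0.08780214 0.23410291]
```

View pics/c6.png

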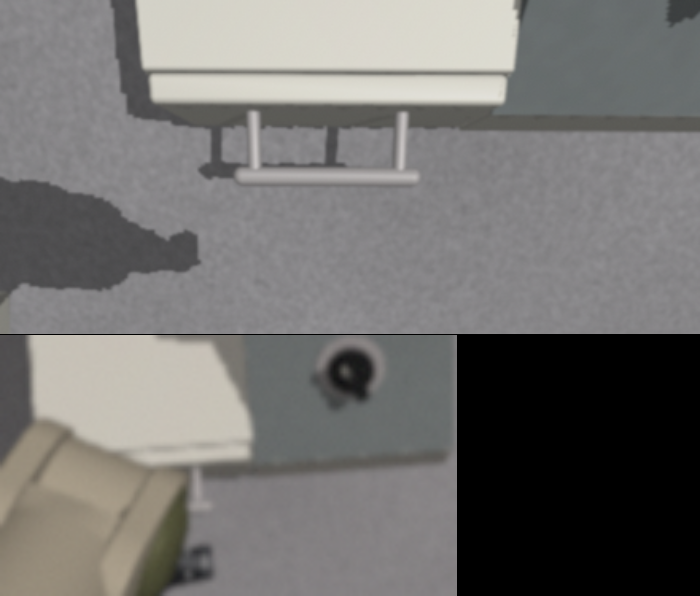

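```bash
python3 - <<'E'
from h import *
import fit
d=load('w6');g=lambda x,y:(120+(x+.5)/1.591-.5,(y+.5)/1.591-.5)
for n,p,z in[('outerL',(152,103),.08),('outerR',(506,103),.08),('innerM',(330,74),.08),('bar',(328,177),.073),('roofL',(140,70),.1),('roofR',(514,70),.1),('consR',(690,118),.07)]:
    w=onz(d,*g(*p),z);print(n,w.round(4),fit.inv(fit.P,w).round(4))
# next: knob viewing; where would knob project for candidates
k=fit.W(fit.P,(-.077,-.088,.1455));s=d['state']
for t in([.62,-.08,.3],[.58,-.08,.3],[.6,-.08,.35]):
    e=d.copy();e['eye']=d['eye']+np.array(t)-s['eef_pos'];print(t,proj(e,k))
print(k)
E
python3 go.py .6 -.08 .33 -85.7
```

```text
outerL [0.6303 0.1933 0.08  ] [-0.1289  0.1937]
outerR [ 0.6451 -0.0025  0.08  ] [-0.1272 -0.0027]
innerM [0.6522 0.0959 0.08  ] [-0.1135  0.0951]
bar [0.5988 0.0928 0.073 ] [-0.167   0.0956]
roofL [0.6421 0.1917 0.1   ] [-0.1172  0.1914]
roofR [0.6564 0.0032 0.1   ] [-0.1156  0.0023]
consR [ 0.6474 -0.1136  0.07  ] [-0.1324 -0.1137]
[0.62, -0.08, 0.3] [336.39918143 108.01000697]
[0.58, -0.08, 0.3] [340.36964509  60.45342239]
[0.6, -0.08, 0.35] [336.14433234  90.71947931]
[ 0.70095276 -0.0842998   0.1455    ]
t 14.43 pos [0.5195 0.089  0.2298] F [-0.2  0.7 -0.7] full rv [-0.003 -0.008  0.005] sh [ 0.27   0.698 -0.401]
row [-0.003, -0.008, 0.005, 0.27, 0.698, -0.401] nrows> 5.1
```

```bash
sed -i 's/def target(yaw,tilt=0):/def target(yaw,tilt=0,spin=0):/; s/    return R.from_rotvec(-ax\*np.radians(tilt))\*M/&*R.from_euler("z",spin,degrees=True)/' go.py
python3 -m pendant '[[[0,0,0,0.1,0.1,-0.1,1],[0,0,0,0.2,0.3,-0.3,1],[0,0,0,0.24,0.5,-0.4,1],[0,0,0,0.27,0.68,-0.4,0],[0,0,0,0.27,0.7,-0.4,-0.2],[0,0,0,0.27,0.7,-0.4,-0.2],[0,0,0,0.27,0.7,-0.4,-0.2],[0,0,0,0.27,0.7,-0.4,-0.2],[0,0,0,0.27,0.7,-0.4,-0.2]]]'; python3 -c "
from h import *
d=grab('wrist','w7');print(d['state']['eef_pos'],d['state']['q'])
cv2.imwrite('pics/c7.png',cv2.resize(d['pixels'][20:200,220:450],None,fx=3,fy=3,interpolation=cv2.INTER_CUBIC)[:,:,::-1])"
python3 go.py .64 -.088 .22 -86 40 -28.6
```

```text
t: 15.18
eef_pos: [0.5987, -0.0796, 0.3265]
tool_rot: [0.999, 0.039, -0.001, -0.001]
contact_force: [0.0, -0.2, -1.0]
width: 0.0516
gripper_force: 0.0
[ 0.59873018 -0.07963282  0.32647324] [-0.56215691  0.51181682  0.92678004  1.83675644 -0.47336141  1.03471424
 -0.93865323]
t 15.23 pos [ 0.5988 -0.0793  0.3267] F [-0.2  0.3  0.2] full rv [-0.344  1.306 -0.899] sh [0.163 0.048 0.426]
row [-0.264, 1.0, -0.689, 0.163, 0.048, 0.426] nrows> 5.2
```

View pics/c7.png

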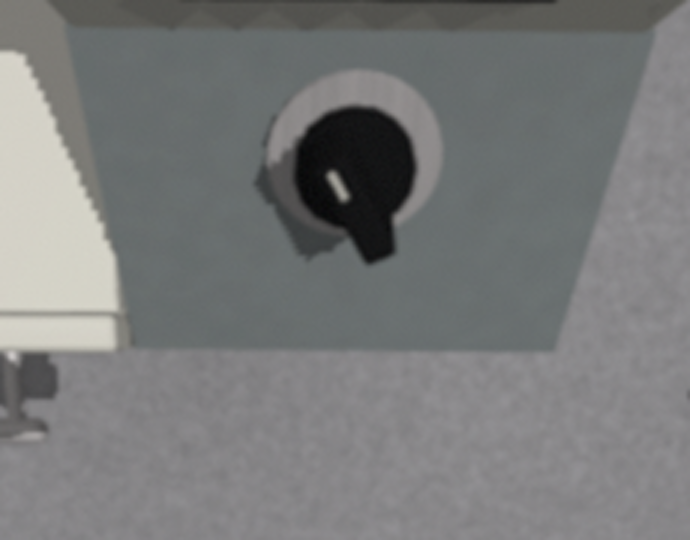

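```bash
python3 - <<'E'
from h import *
import fit
P=fit.P;d=load('w7');g=lambda x,y:(220+(x+.5)/3-.5,20+(y+.5)/3-.5)
n=fit.W([0,0,P[2]],(-np.sin(.698),0,np.cos(.698)))
for nm,p,off in[('ring',(354,152),.001),('skirt',(355,168),.011),('indic',(338,186),.033)]:
    e,r=ray(d,*g(*p));p0=fit.W(P,(-.13,0,.07))+n*off;w=e+r*(n@(p0-e))/(n@r);ax=w+n*(.024-off)
    print(nm,w.round(4),'grip',ax.round(4),fit.inv(P,ax).round(4))
print(n)
for nm,p,z in[('PF L',(133,347),.07),('PF R',(553,350),.07),('PB L',(68,27),.1539),('PB R',(654,32),.1539)]:
    w=onz(d,*g(*p),z);print(nm,w.round(4),fit.inv(P,w).round(4))
E
```

```text
ring [ 0.7164 -0.0836  0.1287] grip [ 0.7017 -0.0846  0.1464] [-0.0763 -0.0884]
skirt [ 0.7103 -0.0842  0.1367] grip [ 0.702  -0.0847  0.1466] [-0.076  -0.0885]
indic [ 0.7017 -0.0786  0.1585] grip [ 0.7074 -0.0782  0.1516] [-0.0701 -0.0824]
[-0.64123732 -0.04313826  0.76612909]
PF L [0.6415 0.002  0.07  ] [-0.1305  0.0021]
PF R [ 0.6543 -0.1778  0.07  ] [-0.1299 -0.1781]
PB L [0.7405 0.0068 0.1539] [-0.0314  0.0002]
PB R [ 0.7529 -0.1706  0.1539] [-0.0309 -0.1775]
```

```bash
python3 -m pendant '[[[-0.13,0.5,-0.35,0.08,0,0.1,-0.2],[-0.26,1,-0.69,0.1,0.05,0.2,-0.2],[-0.26,1,-0.69,0.1,0.05,0.2,-0.2],[-0.26,1,-0.69,0.1,0.05,0.2,-0.2],[-0.26,1,-0.69,0.1,0.05,0.2,-0.2],[-0.26,1,-0.69,0.1,0.05,0.2,-0.2],[-0.26,1,-0.69,0.1,0.05,0.2,-0.2],[-0.26,1,-0.69,0.1,0.05,0.2,-0.2]]]';python3 go.py .6502 -.088 .207 -86 40 -28.6
```

```text
t: 15.9
eef_pos: [0.6241, -0.0921, 0.2778]
tool_rot: [0.941, 0.212, 0.259, 0.056]
contact_force: [0.7, -0.2, 0.0]
width: 0.0511
gripper_force: 0.0
t 15.9 pos [ 0.6241 -0.0921  0.2778] F [ 0.7 -0.2  0. ] full rv [-0.082  0.304 -0.218] sh [-0.043 -0.037  0.297]
row [-0.082, 0.304, -0.218, -0.043, -0.037, 0.297] nrows> 1.8
```

```bash
python3 -m pendant '[[[-0.08,0.3,-0.22,-0.043,-0.037,0.1,-0.2],[-0.08,0.3,-0.22,-0.043,-0.037,0.2,-0.2],[-0.08,0.3,-0.22,-0.043,-0.037,0.297,-0.2],[-0.08,0.3,-0.22,-0.043,-0.037,0.297,-0.2],[-0.08,0.3,-0.22,-0.043,-0.037,0.297,-0.2],[-0.08,0.3,-0.22,-0.043,-0.037,0.297,-0.2]]]';python3 go.py .6938 -.0851 .1552 -86 40 -28.6; python3 -c "
from h import *
print(manip.get_state()['q'].round(3))"
```

```text
t: 16.4
eef_pos: [0.6803, -0.106, 0.2853]
tool_rot: [0.912, 0.272, 0.301, 0.057]
contact_force: [-0.2, 0.5, 0.3]
width: 0.0514
gripper_force: 0.0
t 16.4 pos [ 0.6803 -0.106   0.2853] F [-0.2  0.5  0.3] full rv [-0.105  0.106  0.007] sh [-0.189 -0.185  0.459]
row [-0.105, 0.106, 0.007, -0.189, -0.185, 0.459] nrows> 3.2
[ 0.211  0.39  -0.105  2.089 -1.043  0.108  0.147]
```

```bash
cat > fk.py <<'E'
from h import *
from scipy.optimize import least_squares
import glob,itertools
# serial: prod over joints Trans(p_i) Rot(axis_i, s_i q_i), axes z y z y z y z ; then tool transform
AX='zyzyzyz'
def fk(p,q,sg):
    M=np.eye(3);x=np.zeros(3)
    for i in range(7):
        x=x+M@p[3*i:3*i+3]; M=M@R.from_euler(AX[i],sg[i]*q[i]).as_matrix()
    return x+M@p[21:24],M@R.from_rotvec(p[24:27]).as_matrix()
def data():
    S=[load(f[5:-4])['state'] for f in sorted(glob.glob('pics/w*.pkl'))]+[manip.get_state()]
    return S
if __name__=='__main__':
    S=data();print(len(S))
    for s in S: print(s['q'].round(2),s['eef_pos'].round(3))
    best=None
    for sg in itertools.product([-1,1],repeat=6):
        sg=(-1,)+sg if 0 else sg+(1,)
        # rotation-only fit: base yaw p0, tool rot
        def rot(v):
            r=[]
            for s in S:
                M=R.from_euler('z',v[0])
                for i in range(7): M=M*R.from_euler(AX[i],sg[i]*s['q'][i])
                M=M*R.from_rotvec(v[1:4]);r.append((M.inv()*R.from_quat(s['tool_rot'])).as_rotvec())
            return np.concatenate(r)
        for v0 in([0,0,0,0],[0,0,0,2],[0,2,2,0],[2,0,0,1],[3.1,3,0,0]):
            o=least_squares(rot,v0,max_nfev=40)
            if best is None or o.cost<best[0]-1e-9: best=(o.cost,sg,o.x);print(best)
    for sg in [best[1]]: pickle.dump(best,open('rot.pkl','wb'))
E
timeout 500 python3 fk.py
```

```text
9
[-0.6   0.36  0.32  2.08 -0.16  0.73 -0.06] [0.502 0.13  0.259]
[ 0.19  0.51  0.57  2.02 -0.41  0.73  0.09] [ 0.445 -0.356  0.22 ]
[-0.36  0.54  0.78  2.15 -0.61  0.68 -0.65] [ 0.499 -0.141  0.199]
[-0.8   0.51  0.87  2.17 -0.6   0.72 -1.02] [0.5   0.049 0.22 ]
[-0.8   0.52  0.87  2.17 -0.61  0.72 -1.01] [0.502 0.049 0.218]
[-0.87  0.52  0.89  2.11 -0.59  0.77 -1.11] [0.521 0.088 0.234]
[-0.56  0.51  0.93  1.84 -0.47  1.03 -0.94] [ 0.599 -0.08   0.326]
[-1.25  0.6  -0.    1.6   0.    0.94 -0.08] [0.279 0.669 0.252]
[ 0.21  0.39 -0.1   2.09 -1.04  0.11  0.15] [ 0.68  -0.106  0.285]
(np.float64(22.879881349497346), (-1, -1, -1, -1, -1, -1, 1), array([-2.23921726, -0.13337143,  0.0667104 , -2.44857573]))
(np.float64(4.401239127566435), (-1, -1, -1, -1, -1, -1, 1), array([ 2.39031508, -0.21093573,  0.10149661,  5.00192128]))
(np.float64(2.627511369757792), (-1, -1, -1, -1, -1, 1, 1), array([ 1.56674224, -2.95399455,  0.08879796,  2.41210537]))
(np.float64(2.627511328404877), (-1, -1, -1, -1, -1, 1, 1), array([ 1.56746032,  1.91121765, -0.05812965, -1.56037535]))
(np.float64(1.8919354634450618), (-1, -1, -1, 1, -1, -1, 1), array([-1.63907763,  0.63742388,  1.97759214,  0.17367205]))
(np.float64(1.8919354595311753), (-1, -1, -1, 1, -1, -1, 1), array([-1.63909807,  0.637404  ,  1.97759865,  0.173659  ]))
(np.float64(1.409675637118611), (-1, -1, -1, 1, 1, -1, 1), array([ 3.12199538, -1.45751932,  1.90427993,  0.23548332]))
(np.float64(1.40967366884804), (-1, -1, -1, 1, 1, -1, 1), array([ 3.12434118, -1.45543169,  1.90607238,  0.23672016]))
(np.float64(1.4096736427735561), (-1, -1, -1, 1, 1, -1, 1), array([ 3.12445946,  2.33909684, -3.06371081, -0.38057254]))
(np.float64(1.4096736379937391), (-1, 1, -1, -1, 1, 1, 1), array([-0.01639933,  2.19440919,  1.67415375, -1.06243762]))
(np.float64(1.4096736274634243), (-1, 1, -1, -1, 1, 1, 1), array([-0.01704198, -2.46672909, -1.88313642,  1.1946887 ]))
```

```bash
cat > fk2.py <<'E'
from fk import *
S=data();best=None
for zs in itertools.product([-1,1],repeat=4):
  for ys in itertools.product([-1,1],repeat=2):
    sg=(zs[0],1,zs[1],ys[0],zs[2],ys[1],zs[3])
    def rot(v):
        r=[]
        for s in S:
            M=R.from_euler('z',v[0])
            off=[0,v[4],v[5],v[6],v[7],v[8],0]
            for i in range(7): M=M*R.from_euler(AX[i],sg[i]*s['q'][i]+off[i])
            M=M*R.from_rotvec(v[1:4]);r.append((M.inv()*R.from_quat(s['tool_rot'])).as_rotvec())
        return np.concatenate(r)
    for v0 in np.random.default_rng(0).uniform(-3,3,(6,9)):
        v0[4:]=np.round(v0[4:]/3)*np.pi/2
        o=least_squares(rot,v0,max_nfev=60)
        if best is None or o.cost<best[0]-1e-9: best=(o.cost,sg,o.x);print(best[0],sg,o.x.round(3))
    if best[0]<1e-4: break
  if best[0]<1e-4: break
pickle.dump(best,open('rot.pkl','wb'))
E
timeout 500 python3 fk2.py
```

```text
9.304699954918249 (-1, 1, -1, -1, -1, -1, -1) [ 1.802  2.9   -1.4   -0.101  2.388  4.522 -1.669 -0.575  1.214]
2.463456053872022e-27 (-1, 1, -1, -1, -1, -1, -1) [-0.    -0.    -0.     4.712 -0.     3.142 -0.    -0.     0.   ]
```

```bash
cat > arm.py <<'E'
from fk import *
sg=np.array((-1,1,-1,-1,-1,-1,-1));off=np.array([0,0,np.pi,0,0,0,0])
def rots(q):
    M=np.eye(3);L=[M]
    for i in range(7): M=M@R.from_euler(AX[i],sg[i]*q[i]+off[i]).as_matrix();L.append(M)
    return L
TR=R.from_euler('z',-np.pi/2).as_matrix()
def A(q): # position = sum L[i] @ p_i: base z; keep identifiable ones
    return np.hstack(rots(q))
def fitp(S):
    M=np.vstack([A(s['q']) for s in S]);b=np.concatenate([s['eef_pos'] for s in S])
    # ridge toward spherical joints
    N=np.vstack([M,1e-5*np.eye(24)]);p=np.linalg.lstsq(N,np.r_[b,np.zeros(24)],rcond=None)[0]
    return p,abs(M@p-b).max()
if __name__=='__main__':
    p,e=fitp(data());print(p.reshape(8,3).round(4),e);np.save('p.npy',p)
E
python3 arm.py
```

```text
[[-0.000e+00 -0.000e+00  1.418e-01]
 [ 0.000e+00 -1.490e-02  1.418e-01]
 [ 0.000e+00 -1.490e-02  3.235e-01]
 [ 0.000e+00  1.320e-02  3.235e-01]
 [ 0.000e+00  1.320e-02  2.211e-01]
 [-0.000e+00  2.000e-04  2.211e-01]
 [ 0.000e+00  2.000e-04  1.523e-01]
 [-0.000e+00 -0.000e+00  1.523e-01]] 2.597965731432339e-10
```

```bash
cat > ik.py <<'E'
from arm import *
import sys
p=np.load('p.npy')
lo=np.array([-2.57,-.35,-1.29,.11,-1.05,.11,-2.63]);hi=np.array([2.57,1.97,1.29,2.56,4.19,1.86,2.63])
def FK(q): L=rots(q);return np.hstack(L)@p,L[-1]@TR
yaw=np.radians(4.0)
def target(tilt,spin,flip=0,yd=-86):
    y=np.radians(yd);ty=np.array([np.cos(y),np.sin(y),0]);z=np.array([0,0,-1.]);x=np.cross(ty,z)
    ax=np.array([-np.sin(yaw),np.cos(yaw),0])
    return R.from_rotvec(-ax*np.radians(tilt))*R.from_matrix(np.c_[x,ty,z])*R.from_euler('z',spin+180*flip,degrees=True)
def IK(pos,Rt,q0,reg=0,m=.02):
    def f(q):
        x,M=FK(q);return np.r_[(x-pos)*5,(Rt.inv()*R.from_matrix(M)).as_rotvec(),reg*(q-q0)]
    o=least_squares(f,np.clip(q0,lo+m+.01,hi-m-.01),bounds=(lo+m,hi-m));return o.x,np.linalg.norm(f(o.x)[:6])
if __name__=='__main__':
    rng=np.random.default_rng(1);G=np.array([.6938,-.0851,.1552])
    for flip in(0,1):
      for sp in(-28.6,0,32):
        sol=[]
        for k in range(25):
            q,e=IK(G,target(40,sp,flip),rng.uniform(lo,hi))
            if e<1e-4: sol.append(q)
        print(flip,sp,len(sol));print(np.array(sorted(map(tuple,sol)))[::max(1,len(sol)//6)].round(2) if sol else '')
E
timeout 550 python3 ik.py
```

```text
0 -28.6 15
[[-0.5   0.87  0.97  2.26  4.1   0.9   1.06]
 [-0.45  0.81  0.86  2.26  4.06  0.81  1.13]
 [-0.21  0.67  0.45  2.24  3.83  0.56  1.45]
 [ 0.1   0.62 -0.02  2.22  3.37  0.4   1.98]
 [ 0.31  0.63 -0.33  2.21  2.94  0.38  2.47]
 [ 0.37  0.64 -0.41  2.21  2.82  0.38  2.6 ]
 [ 0.37  0.64 -0.41  2.21  2.82  0.39  2.61]
 [ 0.37  0.65 -0.41  2.21  2.82  0.39  2.61]]
0 0 9
[[-0.42  0.79  0.81  2.26  4.04  0.77  0.67]
 [-0.3   0.7   0.58  2.25  3.92  0.63  0.83]
 [-0.13  0.64  0.32  2.24  3.73  0.5   1.07]
 [-0.12  0.64  0.3   2.24  3.71  0.49  1.09]
 [ 0.17  0.62 -0.13  2.22  3.23  0.38  1.64]
 [ 0.31  0.63 -0.32  2.21  2.95  0.38  1.95]
 [ 0.36  0.64 -0.39  2.21  2.85  0.38  2.07]
 [ 0.51  0.69 -0.62  2.2   2.55  0.43  2.42]
 [ 0.55  0.71 -0.68  2.19  2.47  0.46  2.52]]
0 32 13
[[-0.22  0.67  0.46  2.24  3.84  0.57  0.38]
 [ 0.06  0.62  0.04  2.23  3.44  0.41  0.85]
 [ 0.21  0.62 -0.18  2.22  3.16  0.38  1.17]
 [ 0.4   0.65 -0.45  2.2   2.76  0.39  1.61]
 [ 0.57  0.72 -0.72  2.19  2.43  0.47  2.01]
 [ 0.59  0.73 -0.75  2.19  2.4   0.49  2.05]
 [ 0.83  0.95 -1.22  2.18  2.07  0.8  
[... 326 characters left out ...]
  0.48]]
1 0 15
[[-0.13  0.64  0.32  2.24  3.73  0.5  -2.07]
 [ 0.27  0.63 -0.26  2.21  3.04  0.38 -1.28]
 [ 0.46  0.67 -0.54  2.2   2.64  0.41 -0.83]
 [ 0.56  0.71 -0.69  2.19  2.46  0.46 -0.61]
 [ 0.59  0.73 -0.75  2.19  2.4   0.49 -0.53]
 [ 0.72  0.81 -0.96  2.19  2.21  0.6  -0.29]
 [ 0.8   0.9  -1.13  2.18  2.11  0.73 -0.13]
 [ 0.84  0.97 -1.23  2.18  2.07  0.81 -0.05]]
1 32 14
[[ 0.13  0.62 -0.07  2.22  3.31  0.39 -2.14]
 [ 0.37  0.64 -0.4   2.21  2.83  0.38 -1.61]
 [ 0.5   0.68 -0.6   2.2   2.57  0.43 -1.3 ]
 [ 0.56  0.71 -0.7   2.19  2.45  0.46 -1.16]
 [ 0.63  0.75 -0.81  2.19  2.34  0.51 -1.02]
 [ 0.66  0.77 -0.87  2.19  2.29  0.55 -0.95]
 [ 0.76  0.86 -1.06  2.18  2.15  0.67 -0.76]]
```

```bash
cat > plan.py <<'E'
from ik import *
q0=manip.get_state()['q']
qg0=np.array([.57,.71,-.71,2.19,2.44,.47,-.09])
for pos in([.56,-.09,.36],[.60,-.09,.33],[.63,-.089,.24]):
    qg,e=IK(np.array(pos),target(40,-28.6,1),qg0,.02);print(pos,qg.round(3),e)
    for b in(0,.5):
        tot=0;Mp=None
        for t in np.linspace(0,1,13):
            q=q0+t*(qg-q0);q[5]+=b*np.sin(np.pi*t);x,M=FK(q);
            if Mp is not None: tot+=R.from_matrix(Mp.T@M).magnitude()
            Mp=M;print(b,x.round(3),'zdir',M[:,2].round(2),'tip',(x+.022*M[:,2]).round(3)[2])
        print(np.degrees(tot))
E
python3 plan.py
```

```text
[0.56, -0.09, 0.36] [ 1.157  0.33  -1.27   2.249  1.349  0.265  0.916] 0.005682828661540111
0 [ 0.68  -0.106  0.285] zdir [ 0.58  0.06 -0.81] tip 0.267
0 [ 0.664 -0.097  0.282] zdir [ 0.56  0.1  -0.82] tip 0.264
0 [ 0.648 -0.089  0.28 ] zdir [ 0.54  0.13 -0.83] tip 0.262
0 [ 0.632 -0.083  0.28 ] zdir [ 0.52  0.15 -0.84] tip 0.261
0 [ 0.616 -0.08   0.281] zdir [ 0.5   0.16 -0.85] tip 0.263
0 [ 0.602 -0.078  0.284] zdir [ 0.49  0.16 -0.86] tip 0.265
0 [ 0.589 -0.078  0.289] zdir [ 0.49  0.15 -0.86] tip 0.27
0 [ 0.579 -0.08   0.295] zdir [ 0.49  0.14 -0.86] tip 0.276
0 [ 0.57  -0.082  0.303] zdir [ 0.51  0.12 -0.85] tip 0.284
0 [ 0.564 -0.085  0.313] zdir [ 0.53  0.1  -0.84] tip 0.295
0 [ 0.561 -0.088  0.326] zdir [ 0.56  0.08 -0.82] tip 0.308
0 [ 0.56  -0.09   0.341] zdir [ 0.6   0.06 -0.8 ] tip 0.324
0 [ 0.56 -0.09  0.36] zdir [ 0.64  0.04 -0.76] tip 0.343
181.2116120915746
0.5 [ 0.68  -0.106  0.285] zdir [ 0.58  0.06 -0.81] tip 0.267
0.5 [ 0.643 -0.065  0.274] zdir [ 0.49  0.2  -0.85] tip 0.255
0.5 [ 0.594 -0.038  0.264] zdir [ 0.36  0.29 -0.89] tip 0.245
0.5 [ 0.542 -0.029  0.257] z
[... 3323 characters left out ...]

0.5 [ 0.581 -0.052  0.233] zdir [ 0.28  0.23 -0.93] tip 0.213
0.5 [ 0.524 -0.062  0.213] zdir [ 0.11  0.18 -0.98] tip 0.191
0.5 [ 0.48  -0.095  0.2  ] zdir [-0.02  0.07 -1.  ] tip 0.178
0.5 [ 0.457 -0.14   0.195] zdir [-0.07 -0.08 -0.99] tip 0.174
0.5 [ 0.459 -0.186  0.198] zdir [-0.05 -0.24 -0.97] tip 0.176
0.5 [ 0.484 -0.221  0.205] zdir [ 0.05 -0.36 -0.93] tip 0.184
0.5 [ 0.525 -0.235  0.214] zdir [ 0.21 -0.42 -0.89] tip 0.195
0.5 [ 0.57  -0.226  0.224] zdir [ 0.37 -0.39 -0.84] tip 0.206
0.5 [ 0.608 -0.193  0.233] zdir [ 0.52 -0.29 -0.8 ] tip 0.215
0.5 [ 0.63  -0.144  0.239] zdir [ 0.62 -0.13 -0.78] tip 0.222
0.5 [ 0.63  -0.089  0.24 ] zdir [ 0.64  0.04 -0.77] tip 0.223
199.3194275549955
```

```bash
cat > step.py <<'E'
from ik import *
import os
s=manip.get_state()
qg=np.array([.63,.495,-.718,2.27,2.384,.314,-.098]);b=.4
if not os.path.exists('qs.npy'): np.save('qs.npy',s['q'])
qs=np.load('qs.npy');t=float(sys.argv[1]);q=qs+t*(qg-qs);q[5]+=b*np.sin(np.pi*t)
x,M=FK(q);R0=R.from_quat(s['tool_rot'])
rv=np.degrees((R0.inv()*R.from_matrix(M)).as_rotvec())/30;sh=R0.inv().apply(x-s['eef_pos'])/.25
print('q',s['q'].round(3),'pos',s['eef_pos'].round(3),'->',x.round(3),'q*',q.round(2));print('row',np.r_[rv,sh].round(2).tolist(),np.linalg.norm(rv)*30/7.16,'qnow err to goal',(qg-s['q']).round(2))
E
python3 step.py .12
```

```text
q [ 0.211  0.39  -0.105  2.089 -1.043  0.108  0.147] pos [ 0.68  -0.106  0.285] -> [ 0.622 -0.064  0.249] q* [ 0.26  0.4  -0.18  2.11 -0.63  0.28  0.12]
row [0.43, -0.1, -0.71, -0.14, -0.29, -0.01] 3.4899563065447814 qnow err to goal [ 0.42  0.11 -0.61  0.18  3.43  0.21 -0.24]
```

```bash
python3 -m pendant '[[[0.43,-0.1,-0.71,-0.14,-0.29,-0.01,-0.2],[0.43,-0.1,-0.71,-0.14,-0.29,-0.01,-0.2],[0.43,-0.1,-0.71,-0.14,-0.29,-0.01,-0.2],[0.43,-0.1,-0.71,-0.14,-0.29,-0.01,-0.2],[0.43,-0.1,-0.71,-0.14,-0.29,-0.01,-0.2],[0.43,-0.1,-0.71,-0.14,-0.29,-0.01,-0.2],[0.43,-0.1,-0.71,-0.14,-0.29,-0.01,-0.2]]]'; python3 step.py .24
```

```text
t: 16.98
eef_pos: [0.6211, -0.063, 0.2503]
tool_rot: [0.854, 0.466, 0.23, 0.017]
contact_force: [0.5, 0.1, -0.4]
width: 0.0512
gripper_force: 0.0
q [ 0.147  0.394 -0.028  2.12  -0.804  0.316  0.282] pos [ 0.621 -0.063  0.25 ] -> [ 0.551 -0.066  0.217] q* [ 0.31  0.42 -0.25  2.13 -0.22  0.43  0.09]
row [0.39, -0.19, -0.69, -0.19, -0.25, 0.0] 3.3967106915404113 qnow err to goal [ 0.48  0.1  -0.69  0.15  3.19 -0.   -0.38]
```

```bash
python3 -m pendant '[[[0.39,-0.19,-0.69,-0.19,-0.25,0,-0.2],[0.39,-0.19,-0.69,-0.19,-0.25,0,-0.2],[0.39,-0.19,-0.69,-0.19,-0.25,0,-0.2],[0.39,-0.19,-0.69,-0.19,-0.25,0,-0.2],[0.39,-0.19,-0.69,-0.19,-0.25,0,-0.2],[0.39,-0.19,-0.69,-0.19,-0.25,0,-0.2]]]'; python3 step.py .37
```

```text
t: 17.48
eef_pos: [0.5504, -0.0664, 0.2173]
tool_rot: [0.765, 0.63, 0.133, -0.006]
contact_force: [-0.2, 0.3, 0.1]
width: 0.0514
gripper_force: 0.0
q [ 0.085  0.406  0.058  2.147 -0.519  0.469  0.396] pos [ 0.55  -0.066  0.217] -> [ 0.495 -0.111  0.197] q* [ 0.37  0.43 -0.33  2.16  0.22  0.55  0.06]
row [0.31, -0.31, -0.71, -0.23, -0.19, 0.0] 3.511281768666738 qnow err to goal [ 0.54  0.09 -0.78  0.12  2.9  -0.15 -0.49]
```

```bash
python3 -m pendant '[[[0.31,-0.31,-0.71,-0.23,-0.19,0,-0.2],[0.31,-0.31,-0.71,-0.23,-0.19,0,-0.2],[0.31,-0.31,-0.71,-0.23,-0.19,0,-0.2],[0.31,-0.31,-0.71,-0.23,-0.19,0,-0.2],[0.31,-0.31,-0.71,-0.23,-0.19,0,-0.2],[0.31,-0.31,-0.71,-0.23,-0.19,0,-0.2]]]'; python3 step.py .5
```

```text
t: 17.98
eef_pos: [0.4946, -0.112, 0.1976]
tool_rot: [0.641, 0.768, 0.019, 0.008]
contact_force: [0.7, 1.1, -0.1]
width: 0.0514
gripper_force: 0.0
q [-0.003  0.416  0.175  2.176 -0.189  0.529  0.497] pos [ 0.495 -0.112  0.198] -> [ 0.486 -0.172  0.194] q* [ 0.42  0.44 -0.41  2.18  0.67  0.61  0.02]
row [0.14, -0.39, -0.7, -0.23, -0.08, 0.01] 3.3904194538394017 qnow err to goal [ 0.63  0.08 -0.89  0.09  2.57 -0.21 -0.6 ]
```

```bash
cat > sim.py <<'E'
from ik import *
qs=np.load('qs.npy');qg=np.array([.63,.495,-.718,2.27,2.384,.314,-.098])
def path(t,b): q=qs+t*(qg-qs);q[5]+=b*np.sin(np.pi*t);return FK(q)
def track(q,x,M):
    for _ in range(4):
        x0,M0=FK(q);e=np.r_[x-x0,R.from_matrix(M@M0.T).as_rotvec()]
        J=np.zeros((6,7))
        for i in range(7):
            d=q.copy();d[i]+=1e-5;x1,M1=FK(d);J[:,i]=np.r_[x1-x0,R.from_matrix(M1@M0.T).as_rotvec()]/1e-5
        q=q+np.linalg.pinv(J)@e
    return q
q=qs.copy()
for t in np.linspace(0,.37,30): q=track(q,*path(t,.4))
print('minnorm at .37',q.round(3))
for b in(.4,.8,1.2):
    q=manip.get_state()['q'].copy();x0,M0=FK(q);xa,Ma=path(.5,b)
    K=[R.from_rotvec(f*R.from_matrix(Ma@M0.T).as_rotvec()).as_matrix()@M0 for f in np.linspace(0,1,20)]
    for f,Mk in zip(np.linspace(0,1,20),K): q=track(q,x0+f*(xa-x0),Mk)
    print(b,.5,q.round(2))
    for t in np.linspace(.5,1,50)[1:]:
        q=track(q,*path(t,b))
        if abs(t*10-round(t*10))<.05: print(round(t,2),q.round(2))
E
python3 sim.py
```

```text
minnorm at .37 [ 1.000e-03  4.160e-01  1.630e-01  2.179e+00 -1.760e-01  5.230e-01
  4.820e-01]
0.4 0.5 [-0.1   0.43  0.3   2.21  0.14  0.45  0.59]
0.6 [-0.19  0.45  0.42  2.24  0.38  0.3   0.65]
0.7 [-0.28  0.47  0.55  2.26  0.59  0.09  0.73]
0.8 [-0.35  0.5   0.66  2.29  0.71 -0.14  0.86]
0.9 [-0.37  0.51  0.69  2.31  0.81 -0.36  1.05]
1.0 [-0.36  0.49  0.66  2.33  0.96 -0.53  1.23]
0.8 0.5 [-0.2   0.45  0.44  2.22  0.36  0.78  0.43]
0.6 [-0.27  0.47  0.55  2.24  0.7   0.59  0.38]
0.7 [-0.38  0.51  0.72  2.27  1.11  0.3   0.22]
0.8 [-0.25  0.46  0.5   2.28  2.    0.26 -0.44]
0.9 [ 0.1   0.42  0.02  2.28  2.52  0.32 -0.63]
1.0 [ 0.39  0.44 -0.39  2.28  2.93  0.25 -0.68]
1.2 0.5 [-0.23  0.46  0.49  2.22  0.52  1.14  0.36]
0.6 [-0.26  0.47  0.53  2.24  0.87  0.96  0.25]
0.7 [-0.27  0.47  0.54  2.26  1.28  0.71  0.06]
0.8 [-0.21  0.45  0.45  2.28  1.79  0.52 -0.24]
0.9 [ 0.05  0.42  0.08  2.28  2.41  0.41 -0.54]
1.0 [ 0.4   0.44 -0.39  2.28  2.92  0.25 -0.67]
```

```bash
cat > sim2.py <<'E'
from sim import *
print('-----')
def line(q,xa,Ma,n=20):
    x0,M0=FK(q);rv=R.from_matrix(Ma@M0.T).as_rotvec()
    for f in np.linspace(0,1,n)[1:]: q=track(q,x0+f*(xa-x0),R.from_rotvec(f*rv).as_matrix()@M0)
    return q
if __name__=='__main__':
  G=np.array([.6938,-.0851,.1552]);n=np.array([-.641,-.043,.766])
  for b in(1.0,):
    q=manip.get_state()['q'].copy()
    for t in(.44,.5,.58,.66,.74,.82,.9,1):
        Mp=FK(q)[1];q=line(q,*path(t,b));x,M=FK(q);print(b,t,x.round(3),'z',M[:,2].round(2),'tip',(x+.022*M[:,2])[2].round(3),q.round(2),np.degrees(R.from_matrix(Mp.T@M).magnitude()).round(0))
    for x,sp in((G+.1*n,-28.6),(G,-28.6),(G,0),(G,32),(G+.1*n,32)):
        q=line(q,x,target(40,sp,1).as_matrix());print(sp,q.round(2))
E
python3 sim2.py | sed -n '/-----/,$p'
```

```text
-----
1.0 0.44 [ 0.323 -0.195  0.247] z [-0.51 -0.27 -0.82] tip 0.229 [-0.17  0.44  0.4   2.2   0.26  1.02  0.39] 39.0
1.0 0.5 [ 0.334 -0.245  0.257] z [-0.46 -0.44 -0.77] tip 0.24 [-0.2   0.45  0.44  2.22  0.46  0.97  0.37] 11.0
1.0 0.58 [ 0.377 -0.298  0.266] z [-0.3  -0.61 -0.73] tip 0.25 [-0.24  0.46  0.49  2.24  0.74  0.84  0.31] 15.0
1.0 0.66 [ 0.442 -0.325  0.27 ] z [-0.07 -0.71 -0.7 ] tip 0.255 [-0.27  0.47  0.54  2.25  1.04  0.65  0.2 ] 16.0
1.0 0.74 [ 0.519 -0.318  0.269] z [ 0.2  -0.69 -0.69] tip 0.254 [-0.29  0.48  0.56  2.27  1.46  0.46 -0.04] 17.0
1.0 0.82 [ 0.589 -0.273  0.264] z [ 0.46 -0.55 -0.7 ] tip 0.249 [-0.15  0.44  0.36  2.28  2.01  0.4  -0.38] 19.0
1.0 0.9 [ 0.633 -0.198  0.256] z [ 0.62 -0.31 -0.72] tip 0.24 [ 0.09  0.42  0.02  2.28  2.46  0.37 -0.57] 20.0
1.0 1 [ 0.63  -0.089  0.24 ] z [ 0.64  0.04 -0.77] tip 0.223 [ 0.41  0.44 -0.4   2.28  2.9   0.25 -0.64] 26.0
-28.6 [ 0.41  0.45 -0.41  2.29  2.9   0.27 -0.64]
-28.6 [ 0.34  0.64 -0.36  2.21  2.89  0.38 -0.62]
0 [ 0.43  0.66 -0.49  2.2   2.71  0.4  -0.9 ]
32 [ 0.53  0.69 -0.65  2.2   2.51  0.44 -1.23]
32 [ 0.6   0.5  -0.67  2.28  2.47  0.32 -1.25]
```

```bash
sed -i 's/b=.4$/b=1.0/; s/^print(.q., *s/f=min(1,.98\/abs(rv).max(),.98\/abs(sh).max());rv*=f;sh*=f\n&/' step.py; sed -i "s/^print('q',/f=min(1,.98\/abs(rv).max(),.98\/abs(sh).max());rv*=f;sh*=f;print('f',f,'q',/" step.py; python3 step.py .44
```

```text
f 1 q [-0.003  0.416  0.175  2.176 -0.189  0.529  0.497] pos [ 0.495 -0.112  0.198] -> [ 0.323 -0.195  0.247] q* [ 0.4   0.44 -0.37  2.17  0.46  1.18  0.04]
row [0.98, -0.21, -0.25, -0.16, -0.58, -0.18] 4.3274475039936755 qnow err to goal [ 0.63  0.08 -0.89  0.09  2.57 -0.21 -0.6 ]
```

```bash
python3 -m pendant '[[[0.98,-0.21,-0.25,-0.16,-0.58,-0.18,-0.2],[0.98,-0.21,-0.25,-0.16,-0.58,-0.18,-0.2],[0.98,-0.21,-0.25,-0.16,-0.58,-0.18,-0.2],[0.98,-0.21,-0.25,-0.16,-0.58,-0.18,-0.2],[0.98,-0.21,-0.25,-0.16,-0.58,-0.18,-0.2],[0.98,-0.21,-0.25,-0.16,-0.58,-0.18,-0.2],[0.98,-0.21,-0.25,-0.16,-0.58,-0.18,-0.2]]]'; python3 step.py .54
```

```text
t: 18.57
eef_pos: [0.3581, -0.1785, 0.2361]
tool_rot: [0.571, 0.786, -0.211, -0.111]
contact_force: [0.1, 0.5, -0.5]
width: 0.0514
gripper_force: 0.0
f 1 q [-0.149  0.427  0.372  2.179  0.177  0.95   0.404] pos [ 0.358 -0.179  0.236] -> [ 0.352 -0.274  0.262] q* [ 0.44  0.45 -0.44  2.19  0.81  1.21  0.01]
row [0.31, -0.61, -0.35, -0.36, -0.17, -0.0] 3.2293319493709167 qnow err to goal [ 0.78  0.07 -1.09  0.09  2.21 -0.64 -0.5 ]
```

```bash
python3 -m pendant '[[[0.31,-0.61,-0.35,-0.36,-0.17,0,-0.2],[0.31,-0.61,-0.35,-0.36,-0.17,0,-0.2],[0.31,-0.61,-0.35,-0.36,-0.17,0,-0.2],[0.31,-0.61,-0.35,-0.36,-0.17,0,-0.2],[0.31,-0.61,-0.35,-0.36,-0.17,0,-0.2],[0.31,-0.61,-0.35,-0.36,-0.17,0,-0.2]]]'; python3 step.py .66
```

```text
t: 19.07
eef_pos: [0.3509, -0.2745, 0.2619]
tool_rot: [0.445, 0.823, -0.35, -0.05]
contact_force: [-0.0, -0.2, -0.4]
width: 0.0512
gripper_force: 0.0
f 1 q [-0.226  0.457  0.48   2.229  0.591  0.904  0.356] pos [ 0.351 -0.275  0.262] -> [ 0.442 -0.325  0.27 ] q* [ 0.49  0.46 -0.51  2.21  1.22  1.12 -0.01]
row [-0.21, -0.69, -0.32, -0.38, 0.16, -0.06] 3.3019857509909145 qnow err to goal [ 0.86  0.04 -1.2   0.04  1.79 -0.59 -0.45]
```

```bash
python3 -m pendant '[[[-0.21,-0.69,-0.32,-0.38,0.16,-0.06,-0.2],[-0.21,-0.69,-0.32,-0.38,0.16,-0.06,-0.2],[-0.21,-0.69,-0.32,-0.38,0.16,-0.06,-0.2],[-0.21,-0.69,-0.32,-0.38,0.16,-0.06,-0.2],[-0.21,-0.69,-0.32,-0.38,0.16,-0.06,-0.2],[-0.21,-0.69,-0.32,-0.38,0.16,-0.06,-0.2]]]'; python3 step.py .78
```

```text
t: 19.57
eef_pos: [0.4412, -0.3255, 0.2706]
tool_rot: [0.307, 0.87, -0.374, 0.093]
contact_force: [0.3, 0.0, -0.9]
width: 0.0514
gripper_force: 0.0
f 1 q [-0.286  0.474  0.564  2.257  1.03   0.642  0.208] pos [ 0.441 -0.325  0.271] -> [ 0.556 -0.3    0.267] q* [ 0.54  0.47 -0.58  2.23  1.63  0.91 -0.04]
row [-0.49, -0.62, -0.4, -0.31, 0.34, -0.09] 3.721258507345816 qnow err to goal [ 0.92  0.02 -1.28  0.01  1.35 -0.33 -0.31]
```

```bash
python3 -m pendant '[[[-0.49,-0.62,-0.4,-0.31,0.34,-0.09,-0.2],[-0.49,-0.62,-0.4,-0.31,0.34,-0.09,-0.2],[-0.49,-0.62,-0.4,-0.31,0.34,-0.09,-0.2],[-0.49,-0.62,-0.4,-0.31,0.34,-0.09,-0.2],[-0.49,-0.62,-0.4,-0.31,0.34,-0.09,-0.2],[-0.49,-0.62,-0.4,-0.31,0.34,-0.09,-0.2],[-0.49,-0.62,-0.4,-0.31,0.34,-0.09,-0.2]]]'; python3 step.py .88
```

```text
t: 20.15
eef_pos: [0.5559, -0.3011, 0.2667]
tool_rot: [0.137, 0.911, -0.314, 0.231]
contact_force: [-0.1, -0.3, 1.0]
width: 0.0511
gripper_force: 0.0
f 1 q [-0.277  0.474  0.548  2.279  1.756  0.38  -0.24 ] pos [ 0.556 -0.301  0.267] -> [ 0.625 -0.219  0.258] q* [ 0.58  0.48 -0.64  2.25  1.97  0.66 -0.07]
row [-0.56, -0.42, -0.43, -0.18, 0.38, -0.09] 3.4507785563733258 qnow err to goal [ 0.91  0.02 -1.27 -0.01  0.63 -0.07  0.14]
```

```bash
python3 -m pendant '[[[-0.56,-0.42,-0.43,-0.18,0.38,-0.09,-0.2],[-0.56,-0.42,-0.43,-0.18,0.38,-0.09,-0.2],[-0.56,-0.42,-0.43,-0.18,0.38,-0.09,-0.2],[-0.56,-0.42,-0.43,-0.18,0.38,-0.09,-0.2],[-0.56,-0.42,-0.43,-0.18,0.38,-0.09,-0.2],[-0.56,-0.42,-0.43,-0.18,0.38,-0.09,-0.2],[-0.56,-0.42,-0.43,-0.18,0.38,-0.09,-0.2]]]'; python3 step.py 1
```

```text
t: 20.73
eef_pos: [0.6243, -0.2187, 0.2565]
tool_rot: [-0.035, 0.926, -0.215, 0.309]
contact_force: [0.9, -0.3, -0.3]
width: 0.0512
gripper_force: 0.0
f 1 q [ 1.000e-03  4.240e-01  1.440e-01  2.285e+00  2.378e+00  3.740e-01
 -5.600e-01] pos [ 0.624 -0.219  0.257] -> [ 0.63  -0.089  0.24 ] q* [ 0.63  0.5  -0.72  2.27  2.38  0.31 -0.1 ]
row [-0.76, -0.33, -0.63, -0.08, 0.5, -0.13] 4.355297249085286 qnow err to goal [ 0.63  0.07 -0.86 -0.02  0.01 -0.06  0.46]
```

Wrist is now in the good branch.

```bash
python3 -m pendant '[[[-0.76,-0.33,-0.63,-0.08,0.5,-0.13,-0.2],[-0.76,-0.33,-0.63,-0.08,0.5,-0.13,-0.2],[-0.76,-0.33,-0.63,-0.08,0.5,-0.13,-0.2],[-0.76,-0.33,-0.63,-0.08,0.5,-0.13,-0.2],[-0.76,-0.33,-0.63,-0.08,0.5,-0.13,-0.2],[-0.76,-0.33,-0.63,-0.08,0.5,-0.13,-0.2],[-0.76,-0.33,-0.63,-0.08,0.5,-0.13,-0.2],[-0.76,-0.33,-0.63,-0.08,0.5,-0.13,-0.2]]]'; python3 go.py .6553 -.0877 .2012 -86 40 151.4;python3 -c "
from h import *
print(manip.get_state()['q'].round(3))"
```

```text
t: 21.4
eef_pos: [0.6294, -0.0881, 0.2379]
tool_rot: [-0.265, 0.901, -0.072, 0.335]
contact_force: [0.0, 1.4, 0.1]
width: 0.0511
gripper_force: 0.0
t 21.4 pos [ 0.6294 -0.0881  0.2379] F [0.  1.4 0.1] full rv [0.006 0.005 0.002] sh [0.016 0.002 0.179]
row [0.006, 0.005, 0.002, 0.016, 0.002, 0.179] nrows> 1.1
[ 0.39   0.438 -0.382  2.288  2.949  0.255 -0.697]
```

```bash
python3 -m pendant '[[[0,0,0,0.008,0,0.09,-0.2],[0,0,0,0.016,0.002,0.179,-0.2],[0,0,0,0.016,0.002,0.179,-0.2],[0,0,0,0.016,0.002,0.179,-0.2],[0,0,0,0.016,0.002,0.179,-0.2]]]'; python3 go.py .6938 -.0851 .1552 -86 40 151.4
```

```text
t: 21.82
eef_pos: [0.6549, -0.086, 0.2017]
tool_rot: [-0.267, 0.901, -0.072, 0.335]
contact_force: [-0.3, 0.2, -0.3]
width: 0.0515
gripper_force: 0.0
t 21.82 pos [ 0.6549 -0.086   0.2017] F [-0.3  0.2 -0.3] full rv [0.011 0.007 0.009] sh [ 0.005 -0.007  0.243]
row [0.011, 0.007, 0.009, 0.005, -0.007, 0.243] nrows> 1.5
```

```bash
python3 -m pendant '[[[0.01,0.007,0.01,0.005,-0.007,0.07,-0.2],[0.01,0.007,0.01,0.005,-0.007,0.13,-0.2],[0.01,0.007,0.01,0.005,-0.007,0.18,-0.2],[0.01,0.007,0.01,0.005,-0.007,0.22,-0.2],[0.01,0.007,0.01,0.005,-0.007,0.243,-0.2],[0.01,0.007,0.01,0.005,-0.007,0.243,-0.2],[0.01,0.007,0.01,0.005,-0.007,0.243,-0.2]]]'; python3 go.py .6938 -.0851 .1552 -86 40 151.4; python3 -c "
from h import *
d=grab('wrist','w8');cv2.imwrite('pics/c8.png',d['pixels'][:,:,::-1])"
```

```text
t: 22.4
eef_pos: [0.6939, -0.0868, 0.155]
tool_rot: [-0.263, 0.902, -0.074, 0.334]
contact_force: [-0.7, 0.3, 0.2]
width: 0.0513
gripper_force: 0.0
t 22.4 pos [ 0.6939 -0.0868  0.155 ] F [-0.7  0.3  0.2] full rv [-0.001  0.001 -0.004] sh [-0.004  0.006 -0.001]
row [-0.001, 0.001, -0.004, -0.004, 0.006, -0.001] nrows> 0.0
```

View pics/c8.png

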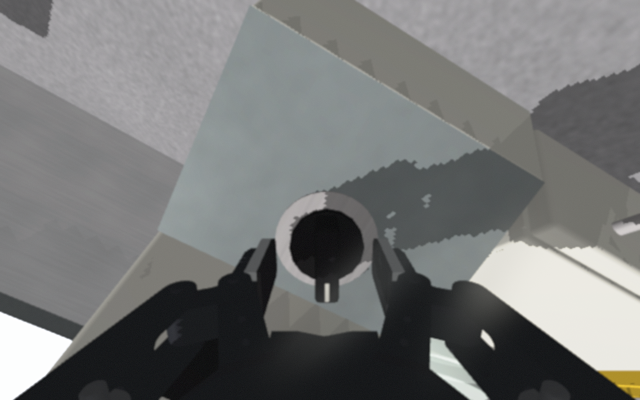

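Bar end with white mark at (326,291), skirt ring centre (326,240), fingers straddling at 267 and 380: aligned. Close on the bar.

```bash
python3 -m pendant '[[[0,0,0,-0.004,0.003,0,0.3],[0,0,0,-0.004,0.003,0,0.6],[0,0,0,-0.004,0.003,0,1],[0,0,0,-0.004,0.003,0,1],[0,0,0,-0.004,0.003,0,1],[0,0,0,-0.004,0.003,0,1],[0,0,0,-0.004,0.003,0,1]]]' 35
```

```text
t: 23.03
eef_pos: [0.694, -0.0852, 0.1557]
tool_rot: [-0.263, 0.902, -0.073, 0.334]
contact_force: [-5.5, 1.0, 6.3]
width: 0.011
gripper_force: 37.9
```

```bash
python3 -m pendant '[[[0,0,0.15,0,0,-0.004,1],[0,0,0.35,0,0,-0.004,1],[0,0,0.55,0,0,-0.004,1],[0,0,0.75,0,0,-0.004,1],[0,0,0.95,0,0,-0.004,1],[0,0,0.95,0,0,-0.004,1],[0,0,0.95,0,0,-0.004,1]]]'; python3 -c "
from h import *
s=manip.get_state();print(s['wrist_torque'].round(3),s['q'].round(2))"
```

```text
t: 23.62
eef_pos: [0.6942, -0.0862, 0.156]
tool_rot: [-0.034, 0.939, 0.01, 0.342]
contact_force: [4.8, 1.1, -5.8]
width: 0.0109
gripper_force: 36.0
[-0.108  0.632 -0.001] [ 0.4   0.65 -0.46  2.2   2.75  0.39 -0.95]
```

```bash
python3 -m pendant '[[[0,0,0.2,0,0,0.002,1],[0,0,0.4,0,0,0.002,1],[0,0,0.6,0,0,0.002,1],[0,0,0.8,0,0,0.002,1],[0,0,0.95,0,0,0.002,1],[0,0,0.98,0,0,0.002,1],[0,0,0.98,0,0,0.002,1]]]'; python3 -c "
from h import *
s=manip.get_state();print(s['wrist_torque'].round(3),s['q'].round(2))
d=grab('wrist','w9');cv2.imwrite('pics/c9.png',d['pixels'][:,:,::-1])"; python3 go.py .6938 -.0851 .1552 -86 40 208.7
```

```text
t: 24.2
eef_pos: [0.694, -0.0871, 0.1557]
tool_rot: [0.206, 0.917, 0.096, 0.329]
contact_force: [-0.6, -5.2, 0.2]
width: 0.0116
gripper_force: 37.4
[-1.109  0.891 -0.373] [ 0.5   0.68 -0.6   2.2   2.57  0.43 -1.25]
t 24.25 pos [ 0.694  -0.0871  0.1557] F [-2.1 -5.   0.9] full rv [-0.003  0.004 -0.017] sh [0.005 0.006 0.001]
row [-0.003, 0.004, -0.017, 0.005, 0.006, 0.001] nrows> 0.1
```

```bash
python3 -m pendant '[[[0,0,0.05,0,0.006,0,1],[0,0,0.1,0,0.006,0,1],[0,0,0.1,0,0.006,0,1],[0,0,0.1,0,0.006,0,1]]]'; python3 -c "
from h import *
s=manip.get_state();T=R.from_quat(s['tool_rot']);print(T.inv().apply(s['wrist_torque']).round(3),T.inv().apply(s['contact_force']).round(1))"; python3 go.py .6938 -.0851 .1552 -86 40 208.7
```

```text
t: 24.58
eef_pos: [0.694, -0.0869, 0.1558]
tool_rot: [0.229, 0.911, 0.103, 0.326]
contact_force: [-3.6, -9.7, -0.3]
width: 0.0111
gripper_force: 55.3
[ 2.314  0.139 -1.283] [-2.1 -9.8 -2.5]
t 24.58 pos [ 0.694  -0.0869  0.1558] F [-3.6 -9.7 -0.3] full rv [-0.007  0.005 -0.116] sh [0.006 0.005 0.002]
row [-0.007, 0.005, -0.116, 0.006, 0.005, 0.002] nrows> 0.5
```

```bash
python3 -m pendant '[[[0,0,-0.2,0,0,0,1],[0,0,-0.4,0,0,0,1],[0,0,-0.6,0,0,0,1],[0,0,-0.8,0,0,0,1],[0,0,-1,0,0,0,1],[0,0,-1,0,0,0,1],[0,0,-1,0,0,0,1]]]'; python3 -m pendant '[[[0,0,-0.2,0,0,0,1],[0,0,-0.4,0,0,0,1],[0,0,-0.6,0,0,0,1],[0,0,-0.8,0,0,0,1],[0,0,-0.98,0,0,0,1],[0,0,-0.98,0,0,0,1],[0,0,-0.98,0,0,0,1]]]'; python3 -m pendant '[[[0,0,0,0,0,0,0.5],[0,0,0,0,0,0,0],[0,0,0,0,0,0,-0.5],[0,0,0,0,0,0,-1],[0,0,0,0,0,0,-1],[0,0,0,0,0,0,-1],[0,0,0,0,0,0,-1],[0,0,0,0,0,0,-1]]]'
```

```text
t: 25.17
eef_pos: [0.6943, -0.0861, 0.156]
tool_rot: [-0.014, 0.94, 0.016, 0.342]
contact_force: [-1.6, -6.7, -0.7]
width: 0.0111
gripper_force: 37.1
t: 25.75
eef_pos: [0.694, -0.085, 0.1558]
tool_rot: [-0.252, 0.905, -0.07, 0.335]
contact_force: [-1.0, -5.3, -1.2]
width: 0.0107
gripper_force: 37.0
t: 26.42
eef_pos: [0.6946, -0.0843, 0.1562]
tool_rot: [-0.251, 0.905, -0.069, 0.335]
contact_force: [-0.3, 0.4, 0.2]
width: 0.0856
gripper_force: 0.0
```

Retract along the knob axis, then check everything.

```bash
python3 -m pendant '[[[0,0,0,0,0,-0.05,-1],[0,0,0,0,0,-0.1,-1],[0,0,0,0,0,-0.2,-1],[0,0,0,0,0,-0.3,-1],[0,0,0,0,0,-0.34,-1],[0,0,0,0,0,-0.34,-1],[0,0,0,0,0,-0.34,-1],[0,0,0,0,0,-0.34,-1]]]'; python3 -c "
from h import *
import fit
d=grab('wrist','w10');t=grab('top','t10');s=grab('scene','s10')
T0=load('top1')
for n,a in(('short',(175,228,25,25)),('jar',(360,235,30,28))):
    x,y,w,h=a;print(n,np.abs(t['pixels'][y:y+h,x:x+w].astype(int)-T0['pixels'][y:y+h,x:x+w]).mean())
a=cv2.resize(d['pixels'],(480,300));b=cv2.resize(s['pixels'][130:330,150:470],(480,300));c=cv2.resize(t['pixels'][130:230,225:385],(480,300))
cv2.imwrite('pics/c10.png',np.vstack([np.hstack([a[:, 60:460],b[:, 40:440]]),np.hstack([c[:,:400],c[:,80:480]])])[:,:,::-1])
print(d['state']['contact_force'].round(1))"
```

```text
t: 27.08
eef_pos: [0.6406, -0.0881, 0.2212]
tool_rot: [-0.251, 0.905, -0.069, 0.336]
contact_force: [0.2, -0.1, -1.0]
width: 0.0854
gripper_force: 0.0
short 9.192533333333333
jar 35.44722222222222
[ 0.2 -0.1 -1. ]
```

View pics/c10.png

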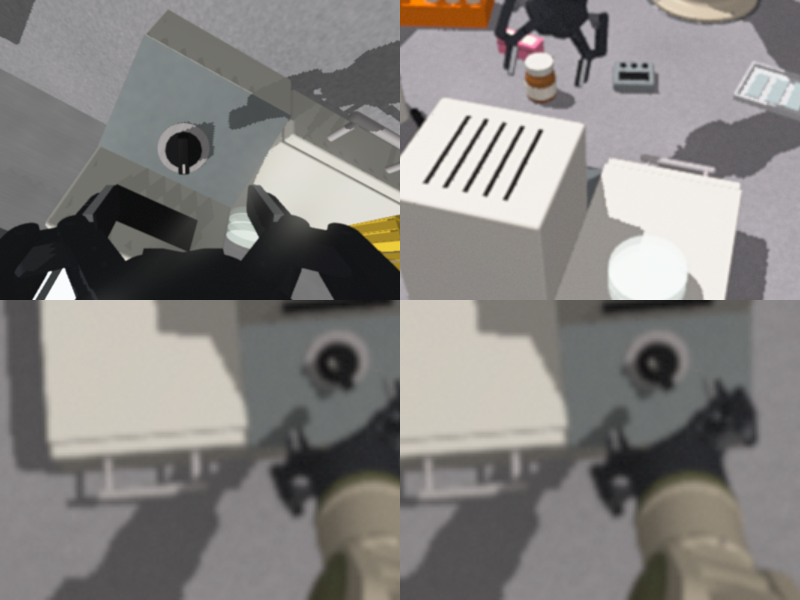

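The knob is back at rest, with its bar in line with the fingers, which sit at the original grip angle. The drawer is shut, the jar is standing, and the robot is clear.

```bash
python3 -c "
from h import *
print(manip.finish_job())"
```

```text
the job is handed in; nothing more can be done
None
```

The job is handed in, but no verdict came back: the long box went into the right pocket label up, the drawer is shut, the start knob was turned to its stop and is back at rest, and nothing touched the short box or jar.

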